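Lay the drinks row behind the thali and cover the kadai

TASK

Get the table ready for dinner: on the row of three cork coasters behind the thali, stand the tall glass tumbler on the left-hand coaster, the short glass tumbler on the right-hand one and the small steel katori on the middle one between them, each upright and centred on its coaster (left and right as seen from the robot). Put the silicone lid on top of the kadai, knob up and properly seated. Leave the thali, the kadai and the salt shaker where they are, and knock nothing over.

Things in the scene. Friction and masses are not known exactly. Their poses are not given: they have to be found in the camera images.
- tall_tumbler: Clear glass tumbler, straight-sided, 125 mm tall, outer diameter 56 mm at the foot and 60 mm at the rim, 0.2 kg, open top; origin at the centre of its underside, z up to its mouth. Stands on the table at the robot's left or right, nearer than the coasters.
- short_tumbler: Clear glass tumbler, straight-sided, 80 mm tall, outer diameter 58 mm at the foot and 62 mm at the rim, 0.16 kg, open top; origin at the centre of its underside, z up to its mouth. Stands on the table on the other side from the tall one.
- katori: Small steel bowl (katori), 36 mm tall, outer diameter 57 mm at the foot and 62 mm at the rim, 0.1 kg, open top; origin at the centre of its underside, z up. At the start it stands on one of the two outer coasters, so it must leave before a tumbler can go there.
- lid: Hard grey silicone lid, 0.15 kg, lying knob up on the table. Round flange of diameter 160 mm between 6 and 11 mm above its origin; below the flange a locating disc of diameter 128 mm, 6 mm deep; on top a central knob: neck of diameter 18 mm from 11 to 22 mm, head of diameter 28 mm from 22 to 41 mm. Origin at the centre of the underside of the locating disc, z up through the knob.
- kadai: Round-bottomed steel serving bowl with a flat foot, loose, 0.8 kg, stands on the table, empty and open. Rim 62 mm high, outer diameter 150 mm and inner diameter 142 mm at the rim; two small wire loop ears stick out to 94 mm from the axis along its +y and -y, 54 mm high. Origin at the centre of its underside, z up. With the lid seated, the lid's flange rests on the rim and the lid's origin lies 56 mm above the kadai's.
- thali_far_edge (a point): Point on top of the rim of the thali, on the side away from the robot; the thali is a large round steel dinner plate nearest the robot, diameter 240 mm, raised rim 18 mm high, loose. Its centre lies 118 mm from this point along the point's -x (towards the robot, within 0.2 rad) and 18 mm lower; z up. It is not to be moved.
- shaker: Small steel salt shaker, diameter 36 mm, 55 mm tall, loose, stands between the thali and the coasters. Origin at the centre of its underside, z up. It is not to be moved.
- coaster_a: Round cork coaster, fixed to the table, diameter 90 mm, 5 mm thick; origin at the centre of its underside (on the table), z up. Three identical ones form a loose row left to right, about 11 to 19 cm apart, beyond the thali. This one is at either the left (+y, the robot's left) or the right (-y) end of the row: read its position. The katori starts on it.
- coaster_b: Round cork coaster, fixed to the table, diameter 90 mm, 5 mm thick; origin at the centre of its underside (on the table), z up. Three identical ones form a loose row left to right, about 11 to 19 cm apart, beyond the thali. This one is at the other end of the row from coaster_a: read its position.
- coaster_c: Round cork coaster, fixed to the table, diameter 90 mm, 5 mm thick; origin at the centre of its underside (on the table), z up. Three identical ones form a loose row left to right, about 11 to 19 cm apart, beyond the thali. This one is the middle of the row.
Not all that is in view belongs to the job. What is shaped like the kadai but green or yellow is not meant.

How it is judged:
By the outcome, as a careful person would: the job done as asked, in the order asked, and still so for the second after the job is handed in, with the robot touching nothing.
It also fails if it takes over 115 s, if anything falls off the work surface, if the arm or the gripper's body presses on something with over 40 N, if the wrist force passes 120 N, or if a joint passes its speed limit or range.

ROBOT

A 7-joint arm with a two-finger parallel gripper is mounted at the origin on the work surface. World frame = base frame: x ahead of the robot, y to its left, z up, the work surface at z = 0. Lengths are in m, angles in rad, forces in N, time in s.
With the tool pointing down it reaches from about 0.425 to 0.8 m from the base axis. Payload 8.3 kg.
Tool frame: the origin (TCP) lies at the very end of the fingers, on their centre line; the grasp point (between the pads) lies 19 mm behind it; z points along the fingers, y is the direction in which the jaws open and shut (so a half turn about z gives the same grasp; the last joint's range is limited). The gripper opens to 85 mm and grips with 20 to 120 N. Pads are 22 mm wide; open, the fingers measure 114 mm over their backs; the gripper's body (76 mm by 85 mm) begins 54 mm behind the grasp point. The pads swing forward as they close: fully open they stand 13 mm farther back than shut.
Start: joints at [-1.173, 0.383, 0.016, 1.37, -0.006, 1.388, -0.046], TCP at [0.278, 0.56, 0.208] pointing down, gripper open.
Joint ranges: [-2.95, 2.95], [-0.25, 2.06], [-1.52, 1.56], [0.18, 2.33], [-1.44, 4.58], [0.02, 2.06], [-3.01, 3.01]. Speed limits (rad/s): [2.39, 2.39, 3.01, 3.01, 3.14, 3.14, 3.14].

INTERFACE

Orientations are given as a unit quaternion [x, y, z, w].
In Python, from station import arm gives the robot as it stands.
- The arm moves only by the tool play_rows, never from a script. Its argument "series" is a list of rows, each a list of 2 entries, a list of its own where there are three numbers: the shift along the tool's x, y, z in cm, then the turn, a rotation vector about the tool's x, y, z in rad. In form: [[[dx, dy, dz], [rx, ry, rz]], ...]. A call has exactly 5 rows; each row shifts and turns the commanded pose from where the row before left it, along the tool's axes as they then stand; what a row does not reach is not made up. A row lasts 1/10 s, in which the tool goes at most 50 mm and 8.59 degrees, less where a joint would pass 70% of its speed; a pose out of reach is approached as far as the arm can. A call with a gripper value outside its range is refused whole. "claw" is the finger opening in cm, from 0 to 8.54, set as the call begins (left out, the last holds). The fingers move at their own pace and stop on an object; the grip force is fixed at half the most. Time passes only in rows, so rows that do not move let the fingers close, or fill a call up. It gives the time, the measured TCP pose, the force and the opening at its end, in the units of the state.
- arm.read_state(): the state, without advancing time (a new reading comes with each control period).
- arm.get_image(name): name is "scene" or "top" or "wrist"; returns the picture (480x640x3 uint8, blue, green, red); there is no depth.
- arm.get_calibration(name): a dict with "mtx" (3x3 intrinsics, pixels), "k1" (the pictures are not rectified: a ray, as slopes to the right and down, at radius r is drawn at 1 + k1 r^2 times it, then the intrinsics apply), "R" (3x3) and "t" (3): a world point X has camera coordinates R X + t. Camera axes: x right, y down, z forward; pixel columns grow to the right and rows downward; lengths in m; the calibration is good to about 2 mm. A picture is of the moment at which its call begins: read the wrist's pose just before it. get_calibration takes no time and is no camera call; for the wrist camera it gives the pose at the moment of the call.
- arm.close_job(): hands the job in, once; it reports no verdict.
The state is a dict: "t": time; "joint_pos": joint angles; "joint_vel": joint speeds; "joint_torque": joint torques, N m; "eef_pos": TCP position; "ee_rot": TCP orientation; "contact_force": force on the tool from outside, world axes, zero at the start; "moment": the same for the moment, N m; "width": opening from 0.0 (shut) to 1.0 (fully open).
Only numpy, scipy, OpenCV 4.12 (cv2) and the standard library are available. Lean on these libraries where they do the work, as an engineer would, in place of code of your own. Each camera call takes 0.05 s, during which the arm holds its last target.

## Working session

There is one attempt and no reset: what is moved stays moved. The work goes in short steps, Python scripts to look and compute and a tool call to move; the robot and the scene stay as the last step left them, time stands still between calls to the robot, and variables do not carry over. Pictures are saved under pics/ and viewed, and the job is handed in when it is done.

Besides the shell and the picture viewer there is one more tool, called after "Request:" as name(argument=value, ...), one argument or row to a line, values as JSON. play_rows: Moves the arm, as the interface text tells. Its arguments: {"type":"object","properties":{"series":{"type":"array","items":{"type":"array"}},"claw":{"type":"number"}},"required":["series"]}

```bash
ls; mkdir -p pics
python3 - <<'E'
from station import arm
import cv2
s=arm.read_state()
print({k:s[k] for k in('t','eef_pos','ee_rot','contact_force','width')})
for n in('scene','top','wrist'):
    c=arm.get_calibration(n); print(n,c)
    cv2.imwrite(f'pics/{n}0.png',arm.get_image(n))
E
```

```text
pics
{'t': 0.0, 'eef_pos': array([0.27763828, 0.55933849, 0.20698734]), 'ee_rot': array([ 2.28333328e-01,  9.73582536e-01, -9.45530920e-04, -2.05583292e-04]), 'contact_force': array([-0.47142865, -0.31594391, -0.3259889 ]), 'width': 1.0004866881311567}
scene {'mtx': array([[550.78640561,   0.        , 314.31433968],
       [  0.        , 550.78640561, 236.36314575],
       [  0.        ,   0.        ,   1.        ]]), 'k1': 0.051114605557161866, 'R': array([[-0.56963553,  0.82184272, -0.00948137],
       [ 0.46866948,  0.31532428, -0.82517847],
       [-0.67517722, -0.47449461, -0.56479252]]), 't': array([ 0.29996385, -0.15638033,  1.61535368])}
top {'mtx': array([[435.50594627,   0.        , 328.34170177],
       [  0.        , 435.50594627, 245.10018796],
       [  0.        ,   0.        ,   1.        ]]), 'k1': -0.014075634914006343, 'R': array([[-0.02644324, -0.99963513,  0.00551066],
       [-0.99900371,  0.0262275 , -0.03610673],
       [ 0.03594903, -0.00645995, -0.99933275]]), 't': array([-0.04704624,  0.42398251,  1.18463023])}
wrist {'mtx': array([[382.3928891 ,   0.        , 324.66818682],
       [  0.        , 382.3928891 , 243.84318254],
       [  0.        ,   0.        ,   1.        ]]), 'k1': 0.004118050134450977, 'R': array([[ 0.44466683,  0.89569464, -0.00158677],
       [ 0.85362675, -0.42324437,  0.30362077],
       [ 0.27127991, -0.1363646 , -0.95279164]]), 't': array([-0.62364005, -0.04090939,  0.37949836])}
```

View pics/scene0.png

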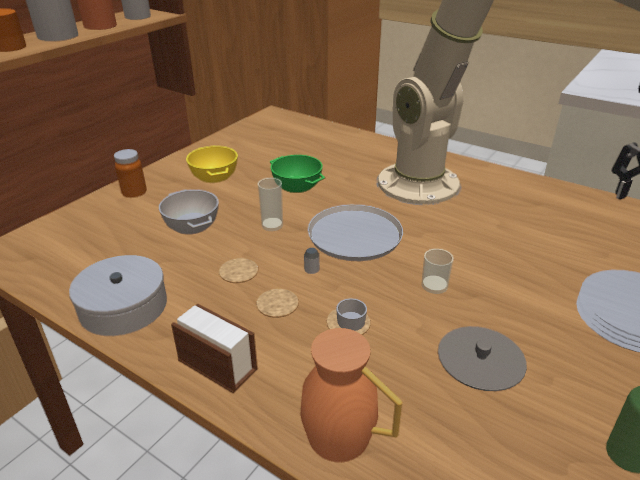

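View pics/top0.png

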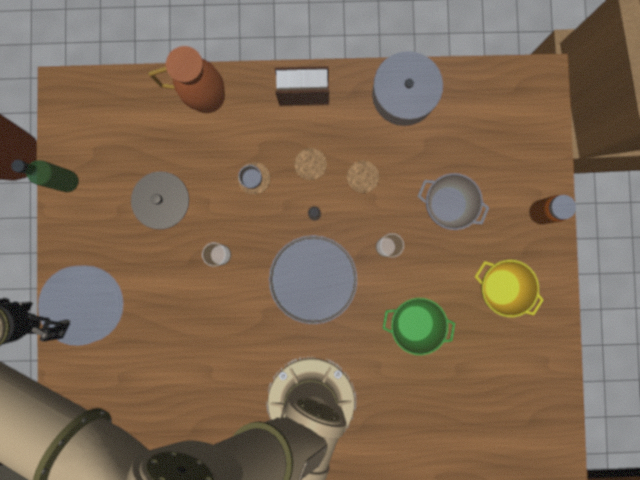

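View pics/wrist0.png

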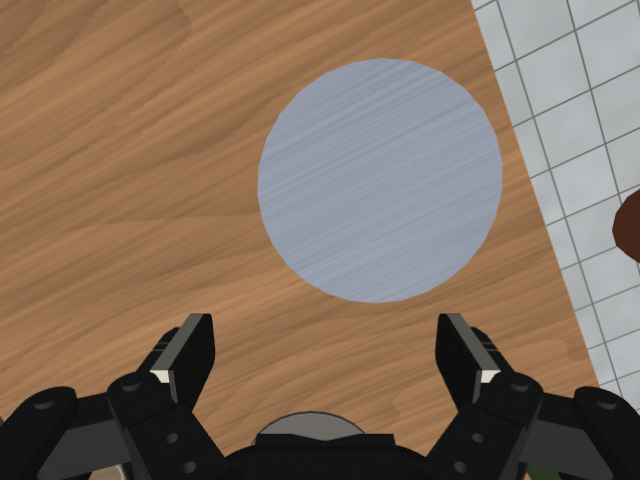

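Seen so far. In the top view, left is +y and up is +x.

| Item | Pixel | View |
|---|---|---|
| Katori on left coaster | (252,178) | top |
| Middle coaster | (310,164) | top |
| Right coaster | (363,177) | top |
| Shaker | (314,213) | top |
| Thali | (313,279) | top |
| Kadai, steel with ears | (455,200) | top |
| Lid | (160,200) | top |
| Short tumbler | (215,254) top, (437,270) scene | both |
| Tall tumbler | (390,245) top, (271,205) scene | both |

Possible mix-ups:
- **Kadai:** green bowl (420,325), yellow bowl (511,288), lidded pot (408,87).
- **Lid:** plates (80,305), pot lid (408,87).

I chose the steel kadai and the grey disc with a knob, and will check them in crops.

```bash
cat > h.py <<'E'
from station import arm
import cv2, numpy as np
from scipy.spatial.transform import Rotation as Ro
def ray(cal,uv):
    K=cal['mtx'];d=np.array([(uv[0]-K[0,2])/K[0,0],(uv[1]-K[1,2])/K[1,1]])
    p=d.copy()
    for _ in range(20): p=d/(1+cal['k1']*(p@p))
    R=np.array(cal['R']);t=np.array(cal['t'])
    return -R.T@t, R.T@np.array([p[0],p[1],1.])
def onplane(cal,uv,z):
    o,d=ray(cal,uv); return o+d*(z-o[2])/d[2]
def proj(cal,X):
    c=np.array(cal['R'])@np.array(X)+cal['t'];p=c[:2]/c[2];p=p*(1+cal['k1']*(p@p))
    return np.array([cal['mtx'][0,0]*p[0]+cal['mtx'][0,2],cal['mtx'][1,1]*p[1]+cal['mtx'][1,2]])
def circ(cal,pts,z):
    P=np.array([onplane(cal,p,z)[:2] for p in pts])
    # median-trimmed algebraic circle
    k=np.ones(len(P),bool)
    for _ in range(4):
        A=np.c_[2*P[k],np.ones(k.sum())];s=np.linalg.lstsq(A,(P[k]**2).sum(1),rcond=None)[0]
        r=np.sqrt(s[2]+s[:2]@s[:2]);e=abs(np.hypot(*(P-s[:2]).T)-r);k=e<max(2.5*np.median(e),.0005)
    return s[:2],r,k.mean()
E
python3 - <<'E'
import cv2
t=cv2.imread('pics/top0.png');s=cv2.imread('pics/scene0.png')
cv2.imwrite('pics/tcrop.png',cv2.resize(t[140:280,120:320],None,fx=4,fy=4,interpolation=cv2.INTER_CUBIC))
cv2.imwrite('pics/tcrop2.png',cv2.resize(t[140:280,300:500],None,fx=4,fy=4,interpolation=cv2.INTER_CUBIC))
E
```

```text
(no output)
```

View pics/tcrop.png

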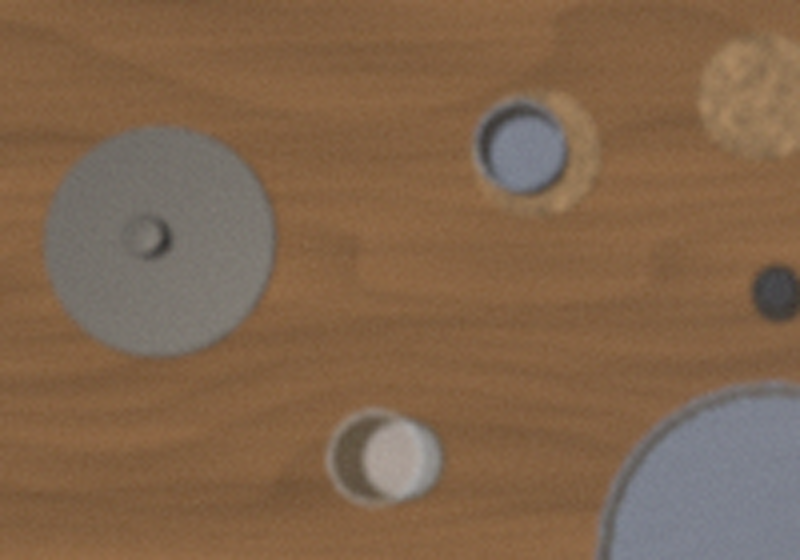

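View pics/tcrop2.png

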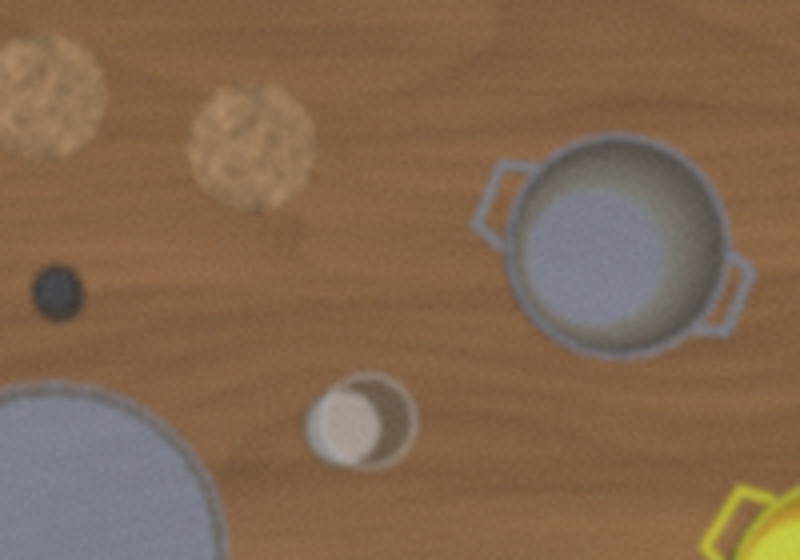

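The crops confirm the lid (disc with knob at top-view (160,200)), the steel kadai with ears, and the katori sitting off-centre on the left coaster. Next I compute positions.

Run:
```python
from h import *
t=cv2.imread('pics/top0.png');s=cv2.imread('pics/scene0.png')
ct=arm.get_calibration('top');cs=arm.get_calibration('scene')
f=lambda x,y,ox:((x+.5)/4-.5+ox,(y+.5)/4-.5+140)
for n,p,z in [('lid flange',f(160,241,120),.011),('lidknob',f(146,237,120),.041),('katori rim',f(521,146,120),.041),('coasterL',f(539,152,120),.005),
 ('coasterM',f(43,96,300),.005),('coasterR',f(252,147,300),.005),('shaker',f(57,292,300),.055),('short rim',f(375,458,120),.08),('short foot',f(396,458,120),.003),
 ('tall rim',f(371,421,300),.125),('tall foot',f(347,426,300),.003),('kadai rim',f(616,245,300),.062),('earA',f(490,200,300),.054),('earB',f(742,295,300),.054),('thali',(313,279),.015),('pot',(408,87),.1)]:
    print(n,onplane(ct,p,z).round(4))
# scene cross-check
for n,p,z in [('lid',(482,357),.011),('katori rim',(351,310),.041),('cM',(277.5,302),.005),('cR',(238.5,270),.005),('short rim',(437.5,258.5),.08),('tall rim',(271,186),.125),('short foot',(435,284),.003),('tallfoot',(272,224),.003),('kad rim',(190,208),.062),('shaker',(312,252),.055)]:
    print('S',n,onplane(cs,p,z).round(4))
# mask-based coasters
hsv=cv2.cvtColor(t,cv2.COLOR_BGR2HSV)
for c in[(252,178),(310,164),(363,177),(160,200)]: print(hsv[c[1],c[0]],hsv[c[1]+11,c[0]+3])
print(hsv[230,300])
```

```text
lid flange [0.5586 0.4009 0.011 ]
lidknob [0.5571 0.3988 0.041 ]
katori rim [0.6116 0.1471 0.041 ]
coasterL [0.6143 0.1409 0.005 ]
coasterM [ 0.6493 -0.0145  0.005 ]
coasterR [ 0.6101 -0.1579  0.005 ]
shaker [ 0.5075 -0.022   0.055 ]
short rim [0.4046 0.2381 0.08  ]
short foot [0.4059 0.2436 0.003 ]
tall rim [ 0.4148 -0.2157  0.125 ]
tall foot [ 0.4158 -0.2178  0.003 ]
kadai rim [ 0.5284 -0.3904  0.062 ]
earA [ 0.5614 -0.3102  0.054 ]
earB [ 0.4941 -0.4753  0.054 ]
thali [ 0.3314 -0.0141  0.015 ]
pot [ 0.8201 -0.2729  0.1   ]
S lid [0.5614 0.4059 0.011 ]
S katori rim [0.6174 0.1527 0.041 ]
S cM [ 0.6493 -0.0107  0.005 ]
S cR [ 0.6116 -0.1539  0.005 ]
S short rim [0.4127 0.2415 0.08  ]
S tall rim [ 0.4239 -0.1991  0.125 ]
S short foot [0.4029 0.2406 0.003 ]
S tallfoot [ 0.4133 -0.2126  0.003 ]
S kad rim [ 0.54   -0.3712  0.062 ]
S shaker [ 0.515  -0.0137  0.055 ]
[114  30 138] [ 15  97 140]
[ 15 105 160] [ 16 103 146]
[ 15 106 161] [ 16 106 142]
[18 18 71] [ 18  27 125]
[ 15 122 127]
```

Request:
play_rows(
  series=[
    [[0,0,0],[0,0,0.139]],
    [[0,0,0],[0,0,0.139]],
    [[0,0,0],[0,0,0.139]],
    [[0,0,0],[0,0,0.139]],
    [[0,0,0],[0,0,0.139]],
  ],
  claw=8.54,
)

```text
t: 0.65
eef_pos: [0.2778, 0.5596, 0.2075]
ee_rot: [0.549, 0.836, -0.0, 0.0]
contact_force: [-0.3, 0.7, -0.1]
width: 1.001
```

Request:
play_rows(
  series=[
    [[0,0,0],[0,0,0.139]],
    [[0,0,0],[0,0,0.139]],
    [[0,0,0],[0,0,0.137]],
    [[0,0,0],[0,0,0]],
    [[0,0,0],[0,0,0]],
  ],
)

```text
t: 1.15
eef_pos: [0.2777, 0.5597, 0.2077]
ee_rot: [0.706, 0.709, -0.0, 0.0]
contact_force: [-0.6, -0.6, 0.1]
width: 1.001
```

```bash
cat >> h.py <<'E'
def tcp():
    s=arm.read_state();R=Ro.from_quat(s['ee_rot']).as_matrix();return np.array(s['eef_pos']),R,s
def go(target,yaw_y=0.0):
    p,R,s=tcp();d=R.T@(np.array(target)-p)*100
    print('t',round(s['t'],2),'tcp',p.round(4),'shift cm',d.round(2),'tooly',R[:,1].round(3),'tilt',R[:2,2].round(4),'F',np.round(s['contact_force'],2),'w',round(s['width']*85.4,1))
def snap(name,n='wrist'):
    cal=arm.get_calibration(n);im=arm.get_image(n);cv2.imwrite(f'pics/{name}.png',im);return cal,im
E
python3 - <<'E'
from h import *
go([.61,.07,.25])
c=arm.get_calibration('wrist');p,R,s=tcp();C=-c['R'].T@c['t']
print('cam in tool',R.T@(C-p),'fwd in tool',R.T@c['R'][2], s['joint_pos'])
E
```

```text
t 1.15 tcp [0.2777 0.5597 0.2077] shift cm [-49.12  33.02  -4.21] tooly [ 1.     0.004 -0.   ] tilt [-0.0002 -0.0005] F [-0.58 -0.57  0.09] w 85.5
cam in tool [ 0.07632683  0.00074802 -0.16594594] fwd in tool [-0.30272265  0.00125903  0.95307786] [-1.29914565  0.38503677  0.19064337  1.37714726 -0.07239068  1.38676851
 -1.10457898]
```

Request:
play_rows(
  series=[
    [[-2.5,2.2,0],[0,0,0]],
    [[-3,2.7,0],[0,0,0]],
    [[-3,2.7,0],[0,0,0]],
    [[-3,2.7,0],[0,0,0]],
    [[-3,2.7,0],[0,0,0]],
  ],
)

```text
t: 1.65
eef_pos: [0.4088, 0.4134, 0.208]
ee_rot: [0.706, 0.709, 0.0, -0.0]
contact_force: [0.2, -0.5, 0.5]
width: 0.999
```

Request:
play_rows(
  series=[
    [[-3,2.7,0],[0,0,0]],
    [[-3,2.7,0],[0,0,0]],
    [[-3,2.7,0],[0,0,0]],
    [[-3,2.7,0],[0,0,0]],
    [[-3,2.7,0],[0,0,0]],
  ],
)

```text
t: 2.15
eef_pos: [0.5438, 0.2635, 0.2081]
ee_rot: [0.706, 0.709, 0.0, -0.0]
contact_force: [0.6, 0.7, 0.3]
width: 0.998
```

Request:
play_rows(
  series=[
    [[-3,2.7,0],[0,0,0]],
    [[-2.5,2.2,0],[0,0,0]],
    [[-1,1.0,0],[0,0,0]],
    [[0,0,0],[0,0,0]],
    [[0,0,0],[0,0,0]],
  ],
)

```text
t: 2.65
eef_pos: [0.6012, 0.2012, 0.2077]
ee_rot: [0.706, 0.708, -0.0, -0.001]
contact_force: [-0.4, 0.9, -0.4]
width: 0.998
```

Run:
```python
from h import *
c,im=snap('w1'); go([.61,.147,.1])
print(c['R'].round(3))
```

```text
t 2.7 tcp [0.6009 0.2019 0.2078] shift cm [-5.51  0.9  10.77] tooly [ 1.     0.004 -0.001] tilt [-0.0009  0.001 ] F [-0.68  0.68 -0.17] w 85.6
[[ 1.     0.002  0.   ]
 [ 0.002 -0.953  0.302]
 [ 0.001 -0.302 -0.953]]
```

View pics/w1.png

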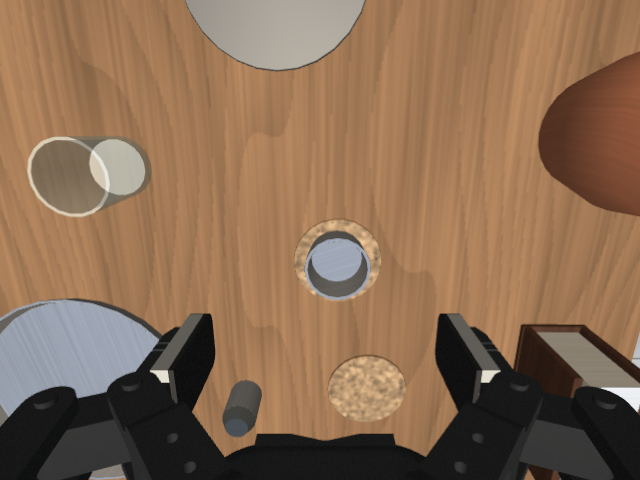

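The wrist view shows the katori at (338,265) on the left coaster, the middle coaster at (367,387), and the short tumbler's rim at (68,177). Image up is +y and right is +x. I fit circles next.

Run:
```python
from h import *
im=cv2.imread('pics/w1.png');c=arm.get_calibration('wrist')
hsv=cv2.cvtColor(im,cv2.COLOR_BGR2HSV)
for p in[(367,387),(350,400),(311,235),(250,300),(338,266),(313,270),(338,300)]: print(p,hsv[p[1],p[0]])
cv2.imwrite('pics/w1c.png',cv2.resize(im[210:430,270:430],None,fx=3.6,fy=2.7*4/3*.75,interpolation=cv2.INTER_CUBIC))
# cork mask: brighter/more yellow, smoothed
b=cv2.GaussianBlur(im,(7,7),0).astype(int)
bd=lambda x0,y0,x1,y1:None
L=cv2.cvtColor(cv2.GaussianBlur(im,(7,7),0),cv2.COLOR_BGR2LAB)
for p in[(367,387),(350,400),(311,235),(250,300),(300,260),(440,300),(338,320)]: print(p,L[p[1],p[0]])
```

```text
(367, 387) [ 16  97 192]
(350, 400) [ 16  99 188]
(311, 235) [ 16  97 177]
(250, 300) [ 14 120 174]
(338, 266) [110  32 183]
(313, 270) [15 26 79]
(338, 300) [ 16  79 183]
(367, 387) [176 136 154]
(350, 400) [165 135 152]
(311, 235) [160 135 151]
(250, 300) [148 141 155]
(300, 260) [153 135 151]
(440, 300) [147 140 155]
(338, 320) [138 139 154]
```

View pics/w1c.png

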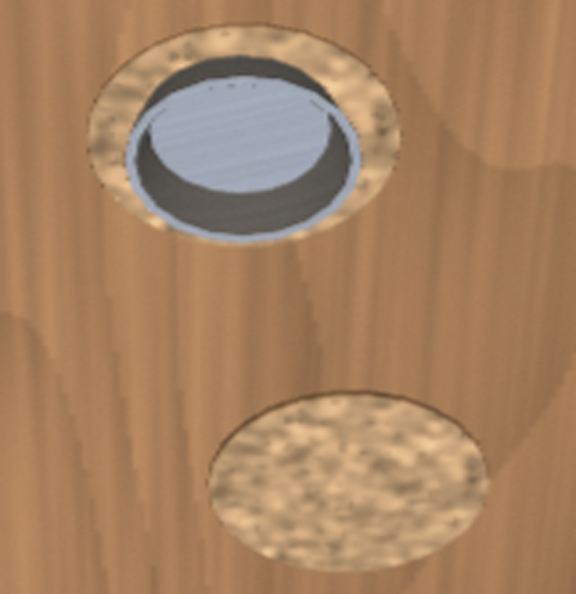

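```bash
cat >> h.py <<'E'
def blob(im,box,lo,hi,blur=5):
    """largest Lab-range blob's hull in box -> Nx2 pixels"""
    x0,y0,x1,y1=box
    L=cv2.cvtColor(cv2.medianBlur(im,blur),cv2.COLOR_BGR2LAB)[y0:y1,x0:x1]
    m=cv2.inRange(L,np.array(lo),np.array(hi))
    m=cv2.morphologyEx(m,cv2.MORPH_CLOSE,np.ones((7,7)));m=cv2.morphologyEx(m,cv2.MORPH_OPEN,np.ones((5,5)))
    cs,_=cv2.findContours(m,cv2.RETR_EXTERNAL,cv2.CHAIN_APPROX_NONE)
    k=max(cs,key=cv2.contourArea)
    return cv2.convexHull(k)[:,0]+[x0,y0], k[:,0]+[x0,y0], m
E
python3 - <<'E'
from h import *
im=cv2.imread('pics/w1.png');c=arm.get_calibration('wrist')
h,k,m=blob(im,(280,330,430,430),(0,0,0),(255,137,255));print('cM',circ(c,k,.004),k.min(0),k.max(0))
h,k,m=blob(im,(270,205,410,320),(0,0,0),(255,137,255));cv2.imwrite('pics/m.png',m);kk=np.array([p for p in k if p[1]<275]);print('cL',circ(c,kk,.004),k.min(0),k.max(0))
h,k,m=blob(im,(270,205,410,320),(0,0,0),(255,135,146));kk=np.array([p for p in k if p[1]>268]);print('kat',circ(c,kk,.041),k.min(0),k.max(0))
E
```

```text
cM (array([ 0.65083724, -0.01469404]), np.float64(0.04430039281530625), np.float64(0.8194444444444444)) [329 354] [405 421]
cL (array([0.61524642, 0.14236996]), np.float64(0.04384202814897083), np.float64(0.869281045751634)) [295 220] [380 301]
kat (array([0.61392457, 0.14761841]), np.float64(0.030520405835640137), np.float64(0.9354838709677419)) [305 231] [370 299]
```

Request:
play_rows(
  series=[
    [[-1.8,0.42,3],[0,0,0]],
    [[-1.8,0.42,3],[0,0,0]],
    [[-1.84,0.44,3],[0,0,0]],
    [[0,0,3],[0,0,0]],
    [[0,0,0],[0,0,0]],
  ],
)

```text
t: 3.2
eef_pos: [0.6108, 0.1466, 0.0836]
ee_rot: [0.706, 0.708, -0.003, -0.002]
contact_force: [-0.5, 0.4, -0.2]
width: 0.998
```

Run:
```python
from h import *
c,im=snap('w2'); go([.6135,.1475,.013])
```

```text
t 3.25 tcp [0.6124 0.1474 0.0864] shift cm [0.01 0.14 7.34] tooly [ 1.     0.003 -0.004] tilt [-0.0044 -0.0002] F [-0.81  1.52  0.39] w 85.1
```

View pics/w2.png

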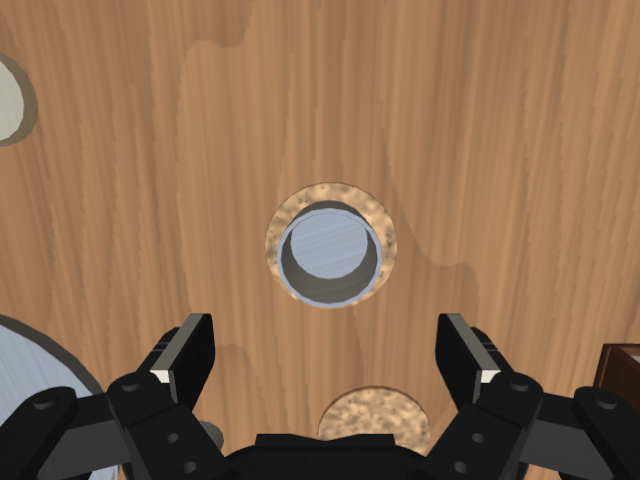

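Run:
```python
from h import *
c=arm.get_calibration('wrist');im=cv2.imread('pics/w2.png')
h,k,m=blob(im,(250,170,410,325),(0,0,0),(255,135,146));kk=np.array([p for p in k if p[1]>262]);print('kat',circ(c,kk,.041))
h,k,m=blob(im,(250,170,410,325),(0,0,0),(255,137,255));kk=np.array([p for p in k if p[1]<265]);print('cL',circ(c,kk,.004))
go([.6135,.1475,.013])
```

```text
kat (array([0.6157825 , 0.14675364]), np.float64(0.030830626932129106), np.float64(0.9927007299270073))
cL (array([0.6172635 , 0.14153202]), np.float64(0.044618930577099904), np.float64(0.9074889867841409))
t 3.25 tcp [0.6124 0.1474 0.0864] shift cm [0.01 0.14 7.34] tooly [ 1.     0.003 -0.004] tilt [-0.0044 -0.0002] F [-0.81  1.52  0.39] w 85.1
```

Request:
play_rows(
  series=[
    [[0,0.2,2],[0,0,0]],
    [[0,0,2],[0,0,0]],
    [[0,0,2],[0,0,0]],
    [[0,0,1.3],[0,0,0]],
    [[0,0,0],[0,0,0]],
  ],
)

```text
t: 3.75
eef_pos: [0.6159, 0.1469, 0.0146]
ee_rot: [0.706, 0.708, -0.0, -0.001]
contact_force: [0.2, -0.0, 0.5]
width: 1.002
```

Request:
play_rows(
  series=[
    [[0,0,0],[0,0,0]],
    [[0,0,0],[0,0,0]],
    [[0,0,0],[0,0,0]],
    [[0,0,0],[0,0,0]],
    [[0,0,0],[0,0,0]],
  ],
  claw=4,
)

```text
t: 4.25
eef_pos: [0.618, 0.1457, 0.0163]
ee_rot: [0.707, 0.707, 0.001, 0.001]
contact_force: [1.9, 0.6, 6.4]
width: 0.472
```

Request:
play_rows(
  series=[
    [[0,0,0],[0,0,0]],
    [[0,0,0],[0,0,0]],
    [[0,0,0],[0,0,0]],
    [[0,0,0],[0,0,0]],
    [[0,0,0],[0,0,0]],
  ],
)

```text
t: 4.75
eef_pos: [0.618, 0.1457, 0.0164]
ee_rot: [0.707, 0.707, 0.001, 0.001]
contact_force: [1.3, 1.1, 5.7]
width: 0.466
```

Run:
```python
from h import *
c,im=snap('w3'); go([.6145,.147,.1])
```

```text
t 4.8 tcp [0.618  0.1457 0.0164] shift cm [ 0.14 -0.33 -8.36] tooly [ 1.    -0.     0.003] tilt [0.0029 0.0008] F [ 0.9  -0.37  5.4 ] w 40.1
```

View pics/w3.png

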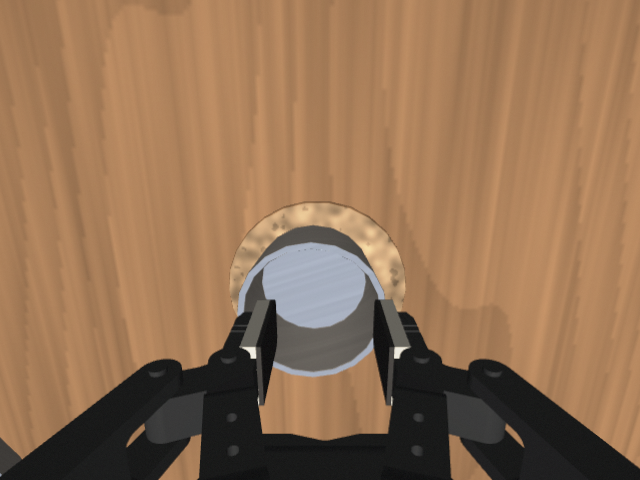

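Run:
```python
from h import *
im=cv2.imread('pics/w3.png');c=arm.get_calibration('wrist');p,R,s=tcp()
for n,o in [('tcp',(0,0,0)),('tcp+',(0,.02,0)),('tcp-',(0,-.02,0)),('g+',(0,.02,-.019)),('g-',(0,-.02,-.019)),('gx',(.011,.02,-.019)),('gx',(-.011,.02,-.019))]:
    print(n,proj(c,p+R@np.array(o)))
h,k,m=blob(im,(200,180,440,400),(0,0,0),(255,137,255));kk=np.array([q for q in k if q[1]<270]);print('cL',circ(c,kk,.004))
cv2.imwrite('pics/w3c.png',cv2.resize(im[180:400,200:440],None,fx=3,fy=2.7))
```

```text
tcp [322.57883507 291.31463035]
tcp+ [364.77483838 291.28985698]
tcp- [280.37065206 291.34417218]
g+ [369.28846929 310.04210489]
g- [275.50824815 310.10843019]
gx [370.21263819 286.33085069]
gx [368.40245008 332.81065066]
cL (array([0.61530554, 0.14154819]), np.float64(0.04421396789388738), np.float64(0.8666666666666667))
```

View pics/w3c.png

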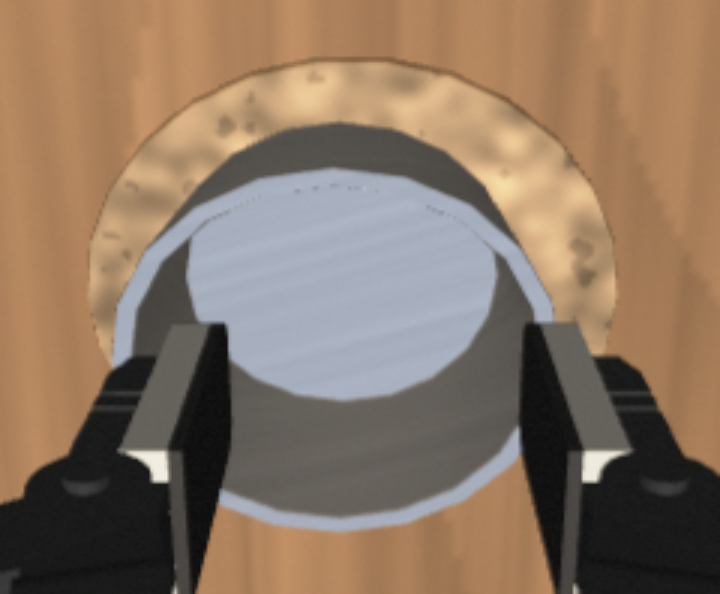

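The fingers shut to 40 mm without stopping on the 62 mm bowl, with about 6 N upward. It looks like the tips rest on the rim, higher than I assumed. I'll check from the scene camera before moving.

Run:
```python
from h import *
c,im=snap('s3','scene'); p,R,s=tcp()
print(proj(c,p),proj(c,p+[0,0,.019]),proj(c,p+[0,0,.026]))
cv2.imwrite('pics/s3c.png',cv2.resize(im[220:360,270:430],None,fx=5,fy=4.2,interpolation=cv2.INTER_CUBIC))
```

```text
[347.53107072 317.98205519] [347.75684194 310.96144702] [347.84124646 308.34149065]
```

View pics/s3c.png

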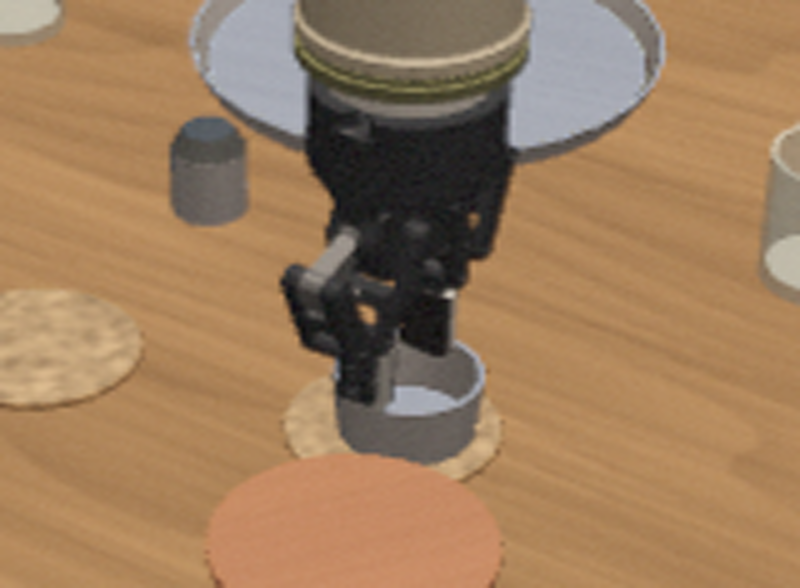

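Confirmed: the tips sit on and inside the rim. The wrist image puts the pad ends about 35 mm behind the TCP when open and about 27 mm behind at 40 mm opening. I'll rise, reopen, and go lower with force checks.

Request:
play_rows(
  series=[
    [[0,0,-1.5],[0,0,0]],
    [[0,0,-1.5],[0,0,0]],
    [[0,0,0],[0,0,0]],
    [[0,0,0],[0,0,0]],
    [[0,0,0],[0,0,0]],
  ],
)

```text
t: 5.35
eef_pos: [0.6162, 0.1454, 0.0446]
ee_rot: [0.707, 0.707, -0.0, -0.0]
contact_force: [-0.5, -0.8, -0.2]
width: 0.47
```

Request:
play_rows(
  series=[
    [[0,0,0],[0,0,0]],
    [[0,0,0],[0,0,0]],
    [[0,0,0],[0,0,0]],
    [[0,0,0],[0,0,0]],
    [[0,0,0],[0,0,0]],
  ],
  claw=8.54,
)

```text
t: 5.85
eef_pos: [0.6166, 0.1454, 0.0449]
ee_rot: [0.707, 0.707, -0.0, -0.0]
contact_force: [1.2, 0.0, 0.1]
width: 1.0
```

Run:
```python
from h import *
c,im=snap('w4'); go([.6145,.147,-.012])
h,k,m=blob(im,(220,150,430,360),(0,0,0),(255,135,146));print(k.min(0),k.max(0))
y=(k[:,1].min()+k[:,1].max())/2;kk=np.array([p for p in k if p[1]>y]);print('kat',circ(c,kk,.041))
h,k,m=blob(im,(220,150,430,360),(0,0,0),(255,137,255));kk=np.array([p for p in k if p[1]<k[:,1].min()+70]);print('cL',circ(c,kk,.004))
c,im=snap('s4','scene')
cv2.imwrite('pics/s4c.png',cv2.resize(im[220:360,270:430],None,fx=5,fy=4.2,interpolation=cv2.INTER_CUBIC))
```

```text
t 5.9 tcp [0.6167 0.1454 0.0449] shift cm [ 0.16 -0.22  5.69] tooly [ 1. -0. -0.] tilt [-0.0001 -0.    ] F [ 0.13  0.9  -0.34] w 85.0
[253 211] [379 340]
kat (array([0.61362839, 0.14718718]), np.float64(0.030480403135304267), np.float64(1.0))
cL (array([0.61529203, 0.1414574 ]), np.float64(0.04421581237000796), np.float64(0.8847926267281107))
```

View pics/w4.png

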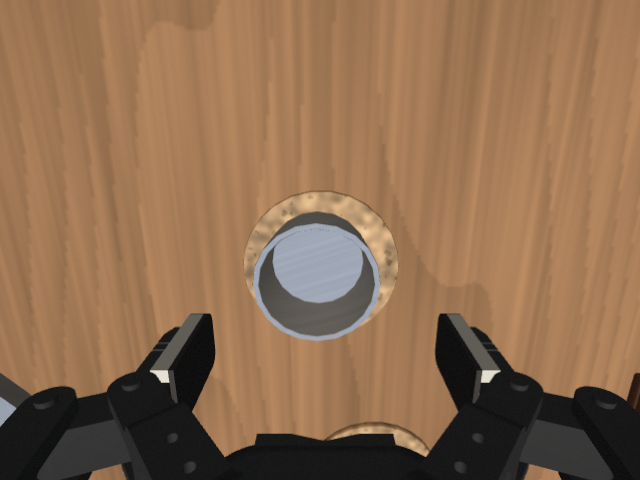

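View pics/s4c.png

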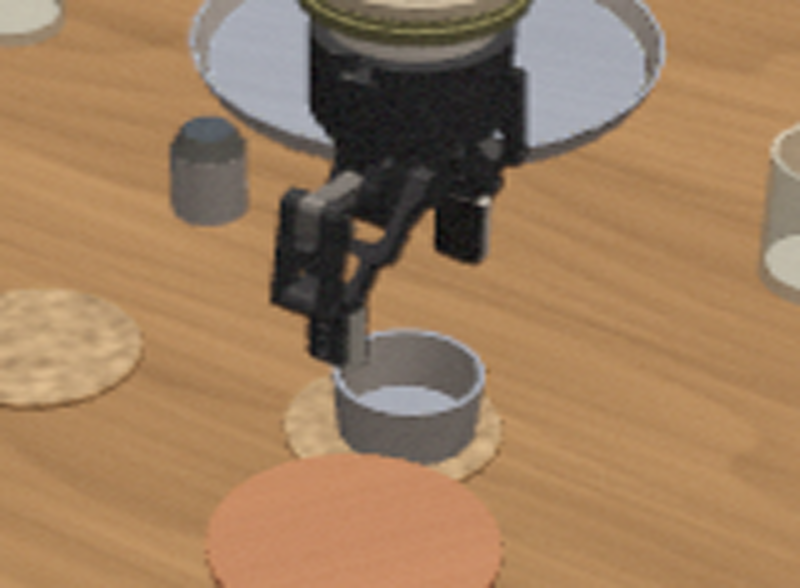

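Run:
```python
from h import *
c=arm.get_calibration('scene')
for z in (.04,.05,.06,.07,.08): print(z,onplane(c,(339,304.5),z).round(4), onplane(c,(343,304.5),z).round(4))
```

```text
0.04 [0.616  0.1234 0.04  ] [0.6115 0.1301 0.04  ]
0.05 [0.6256 0.1294 0.05  ] [0.6212 0.136  0.05  ]
0.06 [0.6353 0.1353 0.06  ] [0.6308 0.1419 0.06  ]
0.07 [0.6449 0.1413 0.07  ] [0.6405 0.1477 0.07  ]
0.08 [0.6545 0.1473 0.08  ] [0.6502 0.1536 0.08  ]
```

Request:
play_rows(
  series=[
    [[0,-0.1,0],[0,0,0]],
    [[0.15,-0.2,1],[0,0,0]],
    [[0,0,1],[0,0,0]],
    [[0,0,1],[0,0,0]],
    [[0,0,0],[0,0,0]],
  ],
)

```text
t: 6.45
eef_pos: [0.612, 0.1466, 0.0124]
ee_rot: [0.707, 0.707, -0.002, -0.001]
contact_force: [-0.1, 0.3, 0.1]
width: 1.001
```

Run:
```python
from h import *
go([.6136,.147,-.012])
```

```text
t 6.45 tcp [0.612  0.1466 0.0124] shift cm [0.04 0.17 2.44] tooly [ 1.     0.    -0.004] tilt [-0.0037 -0.0012] F [-0.07  0.26  0.06] w 85.5
```

The scene view agrees: the open tips are about 35 mm above the TCP. I'll descend a further 2.3 cm.

Request:
play_rows(
  series=[
    [[0,0.1,0.8],[0,0,0]],
    [[0,0,0.8],[0,0,0]],
    [[0,0,0.7],[0,0,0]],
    [[0,0,0],[0,0,0]],
    [[0,0,0],[0,0,0]],
  ],
)

```text
t: 6.95
eef_pos: [0.6146, 0.1468, -0.0082]
ee_rot: [0.707, 0.707, -0.0, -0.0]
contact_force: [-0.4, 0.4, 0.3]
width: 0.999
```

Request:
play_rows(
  series=[
    [[0,0,0],[0,0,0]],
    [[0,0,0],[0,0,0]],
    [[0,0,0],[0,0,0]],
    [[0,0,0],[0,0,0]],
    [[0,0,0],[0,0,0]],
  ],
  claw=4.5,
)

```text
t: 7.45
eef_pos: [0.6154, 0.1471, -0.007]
ee_rot: [0.707, 0.707, 0.001, 0.0]
contact_force: [0.4, -0.8, 6.2]
width: 0.689
```

Run:
```python
from h import *
c,im=snap('w5');go([.6136,.147,-.012])
```

```text
t 7.5 tcp [ 0.6154  0.1471 -0.007 ] shift cm [-0.01 -0.18  0.5 ] tooly [ 1.    -0.     0.002] tilt [0.0015 0.0006] F [-0.42 -0.45  5.82] w 58.8
```

View pics/w5.png

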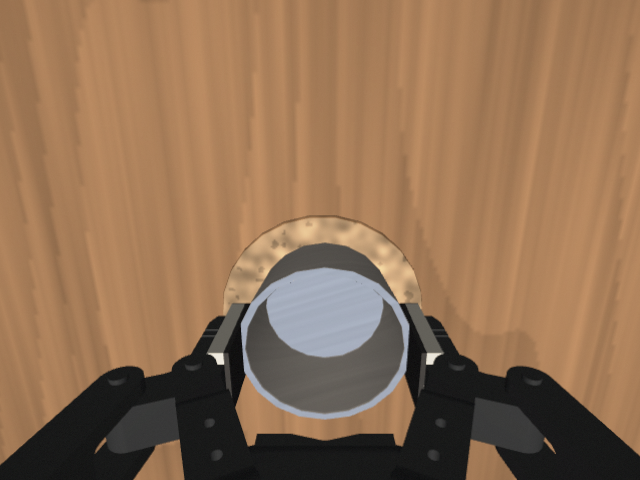

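The grip holds at 58.8 mm with the bowl centred on the TCP. I'll lift it and carry it to the middle coaster.

Request:
play_rows(
  series=[
    [[0,0,-1.5],[0,0,0]],
    [[0,0,-2.5],[0,0,0]],
    [[0,0,-2],[0,0,0]],
    [[0,0,0],[0,0,0]],
    [[0,0,0],[0,0,0]],
  ],
)

```text
t: 8.0
eef_pos: [0.6147, 0.1471, 0.0524]
ee_rot: [0.707, 0.707, 0.0, 0.0]
contact_force: [-0.4, 0.3, -1.4]
width: 0.685
```

Request:
play_rows(
  series=[
    [[-2,0.5,0],[0,0,0]],
    [[-3,0.6,0],[0,0,0]],
    [[-3,0.6,0],[0,0,0]],
    [[-3,0.6,0],[0,0,0]],
    [[-3,0.6,0],[0,0,0]],
  ],
)

```text
t: 8.5
eef_pos: [0.6427, 0.0058, 0.0504]
ee_rot: [0.707, 0.707, -0.001, -0.001]
contact_force: [0.4, -0.3, -1.0]
width: 0.682
```

Request:
play_rows(
  series=[
    [[-1.5,0.4,0],[0,0,0]],
    [[-0.7,0.2,0],[0,0,0]],
    [[0,0,0],[0,0,0]],
    [[0,0,0],[0,0,0]],
    [[0,0,0],[0,0,0]],
  ],
)

```text
t: 9.0
eef_pos: [0.6495, -0.0126, 0.0518]
ee_rot: [0.706, 0.708, 0.0, -0.001]
contact_force: [0.5, -0.1, -2.1]
width: 0.685
```

Run:
```python
from h import *
c,im=snap('w6');go([.6505,-.015,-.0065])
c,im2=snap('t6','top')
cv2.imwrite('pics/t6c.png',cv2.resize(im2[100:280,200:440],None,fx=3,fy=3))
```

```text
t 9.05 tcp [ 0.6496 -0.0129  0.0519] shift cm [-0.21  0.09  5.84] tooly [ 1.     0.003 -0.   ] tilt [-0.0003  0.0009] F [-0.25  0.08 -0.82] w 58.5
```

View pics/w6.png

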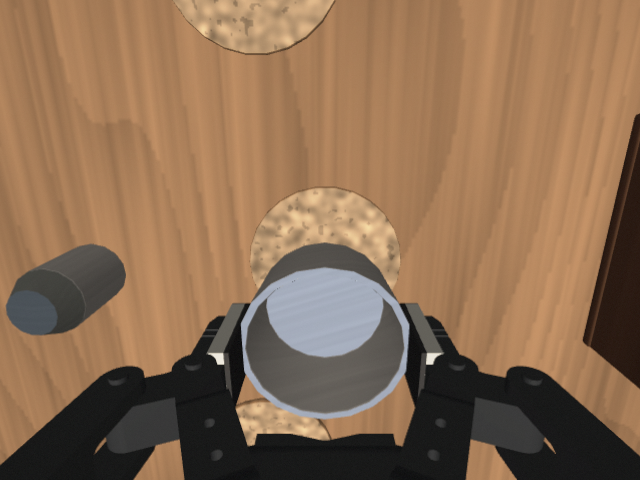

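Run:
```python
from h import *
im=cv2.imread('pics/w6.png');c=arm.get_calibration('wrist')
h,k,m=blob(im,(225,150,430,300),(0,0,0),(255,137,255));kk=np.array([q for q in k if q[1]<255]);print(kk.min(0),kk.max(0),'cM',circ(c,kk,.004))
h,k,m=blob(im,(230,262,424,425),(0,0,0),(255,135,146));kk=np.array([q for q in k if q[1]>350 and 244<q[0]<408]);print('kat',circ(c,kk,.1),tcp()[0])
```

```text
[251 188] [399 254] cM (array([ 0.65081871, -0.01601798]), np.float64(0.04408779514527988), np.float64(0.9024390243902439))
kat (array([ 0.65041049, -0.01329464]), np.float64(0.03036321014127123), np.float64(0.9257142857142857)) [ 0.64960986 -0.01325568  0.0519072 ]
```

Request:
play_rows(
  series=[
    [[-0.25,0.08,1.5],[0,0,0]],
    [[0,0,1.5],[0,0,0]],
    [[0,0,1.5],[0,0,0]],
    [[0,0,1.0],[0,0,0]],
    [[0,0,0],[0,0,0]],
  ],
)

```text
t: 9.6
eef_pos: [0.6493, -0.0176, -0.0053]
ee_rot: [0.707, 0.707, -0.001, -0.001]
contact_force: [-0.8, -0.1, -0.8]
width: 0.679
```

Run:
```python
from h import *
go([.6507,-.0155,-.0065])
```

```text
t 9.6 tcp [ 0.6493 -0.0176 -0.0053] shift cm [0.21 0.14 0.12] tooly [ 1.    -0.    -0.003] tilt [-0.0031 -0.0003] F [-0.77 -0.07 -0.84] w 58.0
```

Request:
play_rows(
  series=[
    [[0.15,0,0],[0,0,0]],
    [[0,0,0],[0,0,0]],
    [[0,0,0],[0,0,0]],
    [[0,0,0],[0,0,0]],
    [[0,0,0],[0,0,0]],
  ],
)

```text
t: 10.1
eef_pos: [0.6506, -0.0161, -0.0027]
ee_rot: [0.707, 0.707, 0.0, 0.0]
contact_force: [-0.8, 0.1, -0.6]
width: 0.686
```

Run:
```python
from h import *
go([.6507,-.0155,-.0065])
```

```text
t 10.1 tcp [ 0.6506 -0.0161 -0.0027] shift cm [0.06 0.01 0.38] tooly [1. 0. 0.] tilt [0.0004 0.    ] F [-0.82  0.11 -0.61] w 58.6
```

Request:
play_rows(
  series=[
    [[0.05,0,0.2],[0,0,0]],
    [[0,0,0.15],[0,0,0]],
    [[0,0,0],[0,0,0]],
    [[0,0,0],[0,0,0]],
    [[0,0,0],[0,0,0]],
  ],
)

```text
t: 10.6
eef_pos: [0.6505, -0.0156, -0.0065]
ee_rot: [0.707, 0.707, -0.0, -0.0]
contact_force: [-0.7, 0.5, -1.2]
width: 0.684
```

Request:
play_rows(
  series=[
    [[0,0,0],[0,0,0]],
    [[0,0,0],[0,0,0]],
    [[0,0,0],[0,0,0]],
    [[0,0,0],[0,0,0]],
    [[0,0,0],[0,0,0]],
  ],
  claw=8.54,
)

```text
t: 11.1
eef_pos: [0.6505, -0.0156, -0.0065]
ee_rot: [0.707, 0.707, -0.0, 0.0]
contact_force: [0.7, -0.1, -0.1]
width: 0.998
```

Request:
play_rows(
  series=[
    [[0,0,-2],[0,0,0]],
    [[0,0,-3],[0,0,0]],
    [[0,0,-4],[0,0,0]],
    [[0,0,-4],[0,0,0]],
    [[0,0,-4],[0,0,0]],
  ],
)

```text
t: 11.6
eef_pos: [0.6502, -0.0157, 0.1651]
ee_rot: [0.707, 0.707, -0.0, -0.0]
contact_force: [2.1, -0.0, 1.3]
width: 1.0
```

Request:
play_rows(
  series=[
    [[-1,0,-3],[0,0,0]],
    [[-2,0,-2],[0,0,0]],
    [[-1,0,0],[0,0,0]],
    [[0,0,0],[0,0,0]],
    [[0,0,0],[0,0,0]],
  ],
)

```text
t: 12.1
eef_pos: [0.6498, -0.0549, 0.2118]
ee_rot: [0.707, 0.707, -0.001, -0.001]
contact_force: [-0.1, 1.0, 0.2]
width: 0.997
```

Run:
```python
from h import *
c,im=snap('w7');go([.415,-.217,.2])
```

```text
t 12.15 tcp [ 0.6498 -0.0543  0.2116] shift cm [-16.25 -23.5    1.21] tooly [ 1.     0.001 -0.003] tilt [-0.0029  0.0008] F [ 0.29  0.35 -0.83] w 85.8
```

View pics/w7.png

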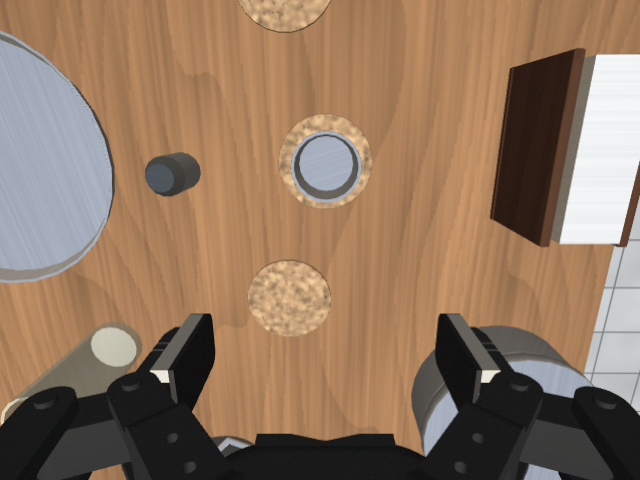

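Katori is on the middle coaster at (325,165), with the right coaster at (289,298) and the tall tumbler's foot at lower left (113,347). I measure the centring.

Run:
```python
from h import *
im=cv2.imread('pics/w7.png');c=arm.get_calibration('wrist')
h,k,m=blob(im,(260,100,390,220),(0,0,0),(255,137,255));print('cM',circ(c,k,.004))
h,k,m=blob(im,(260,100,390,220),(0,0,0),(255,135,146));y=(k[:,1].min()+k[:,1].max())/2
print('kat',circ(c,np.array([q for q in k if q[1]>y]),.041))
h,k,m=blob(im,(235,250,345,345),(0,0,0),(255,137,255));print('cR',circ(c,k,.004))
```

```text
cM (array([ 0.65078284, -0.01465894]), np.float64(0.043975971169847854), np.float64(0.9552238805970149))
kat (array([ 0.65150232, -0.0150102 ]), np.float64(0.030564313417744755), np.float64(0.94))
cR (array([ 0.61213553, -0.1589218 ]), np.float64(0.04385354516267945), np.float64(0.8728070175438597))
```

Request:
play_rows(
  series=[
    [[-1.5,-2.5,-0.5],[0,0,0]],
    [[-1.8,-3.5,-1],[0,0,0]],
    [[-1.8,-3.5,-1],[0,0,0]],
    [[-1.8,-3.5,-0.5],[0,0,0]],
    [[-1.8,-3.5,0],[0,0,0]],
  ],
)

```text
t: 12.65
eef_pos: [0.4844, -0.142, 0.2431]
ee_rot: [0.706, 0.708, -0.0, -0.0]
contact_force: [-0.4, -0.8, 1.6]
width: 0.998
```

Request:
play_rows(
  series=[
    [[-1.5,-3,0],[0,0,0]],
    [[-1.4,-2.5,0],[0,0,0]],
    [[-1,-1.5,0],[0,0,0]],
    [[0,0,0],[0,0,0]],
    [[0,0,0],[0,0,0]],
  ],
)

```text
t: 13.15
eef_pos: [0.4161, -0.1806, 0.2433]
ee_rot: [0.707, 0.708, 0.0, -0.0]
contact_force: [0.2, -0.7, -0.3]
width: 1.005
```

Run:
```python
from h import *
c,im=snap('w8');go([.415,-.217,.2])
for n,r,z in (('rim',.03,.125),('foot',.028,0)):
  print(n,proj(c,[.415,-.217,z]),proj(c,[.415+r,-.217,z]),proj(c,[.415,-.217-r,z]))
```

```text
t 13.2 tcp [ 0.4165 -0.1804  0.2432] shift cm [-3.66 -0.15  4.32] tooly [ 1.     0.002 -0.   ] tilt [-0.0003  0.    ] F [0.17 0.53 0.04] w 85.4
rim [321.70089299 270.69751419] [359.30543616 270.72145155] [321.74192631 304.74096105]
foot [322.37556241 229.08333785] [347.61499355 229.10328307] [322.39034095 252.96165081]
```

View pics/w8.png

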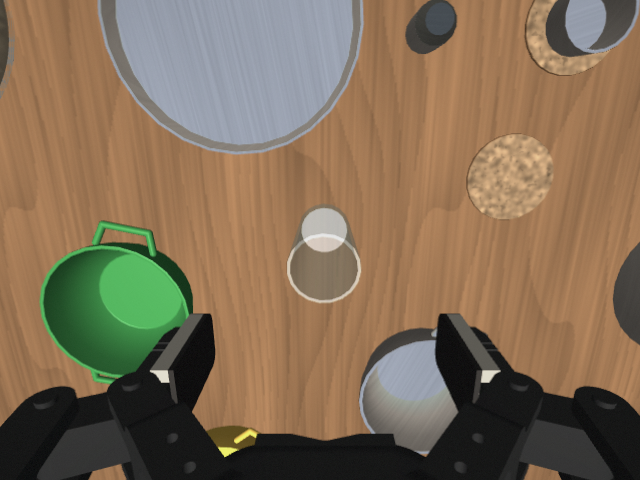

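Tall tumbler's rim is at (324,268) and its foot at (324,229.5), so its axis is about (0.417, -0.216). The green bowl and kadai are well clear. I'll align, then descend to TCP z = 0.068.

Request:
play_rows(
  series=[
    [[-1.2,0,1.5],[0,0,0]],
    [[-1.3,0,2.5],[0,0,0]],
    [[-1.06,0.03,2.5],[0,0,0]],
    [[0,0,0.5],[0,0,0]],
    [[0,0,0],[0,0,0]],
  ],
)

```text
t: 13.7
eef_pos: [0.4159, -0.2162, 0.1727]
ee_rot: [0.707, 0.707, -0.001, -0.001]
contact_force: [0.9, 0.6, 0.2]
width: 1.002
```

Run:
```python
from h import *
c,im=snap('w9');go([.4168,-.216,.068])
for n,r,z in (('rim',.03,.125),('foot',.028,0)):
  print(n,proj(c,[.4168,-.216,z]),proj(c,[.4168+r,-.216,z]),proj(c,[.4168,-.216-r,z]))
```

```text
t 13.75 tcp [ 0.4165 -0.2163  0.1737] shift cm [ 0.03  0.04 10.57] tooly [ 1.     0.001 -0.001] tilt [-0.0009 -0.0002] F [ 0.73  0.02 -0.29] w 85.4
rim [324.58319894 257.18595211] [375.19136159 257.25607808] [324.54100982 303.04496227]
foot [324.81248568 210.76059759] [355.77411173 210.79789196] [324.78080069 240.35228786]
```

View pics/w9.png

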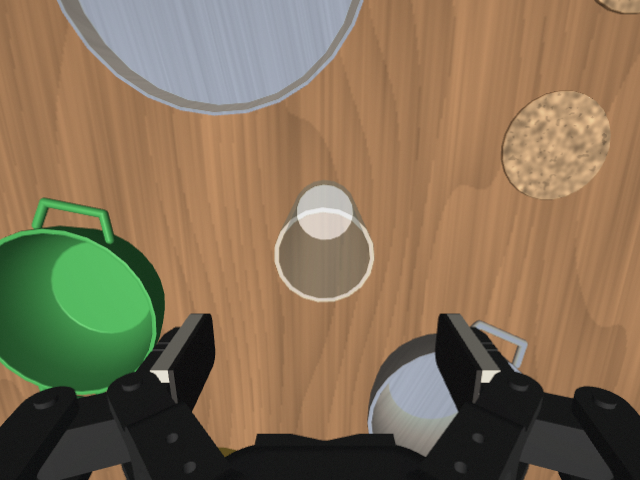

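Request:
play_rows(
  series=[
    [[0.05,0,2],[0,0,0]],
    [[0,0,3],[0,0,0]],
    [[0,0,3],[0,0,0]],
    [[0,0,2],[0,0,0]],
    [[0,0,0.6],[0,0,0]],
  ],
)

```text
t: 14.25
eef_pos: [0.4159, -0.2155, 0.0667]
ee_rot: [0.707, 0.708, -0.0, -0.001]
contact_force: [0.1, -0.6, 0.6]
width: 1.003
```

Request:
play_rows(
  series=[
    [[0,0,0],[0,0,0]],
    [[0,0,0],[0,0,0]],
    [[0,0,0],[0,0,0]],
    [[0,0,0],[0,0,0]],
    [[0,0,0],[0,0,0]],
  ],
)

```text
t: 14.75
eef_pos: [0.4162, -0.2168, 0.0681]
ee_rot: [0.707, 0.707, 0.0, 0.0]
contact_force: [-0.5, -0.6, -0.2]
width: 0.995
```

Request:
play_rows(
  series=[
    [[0,0,0],[0,0,0]],
    [[0,0,0],[0,0,0]],
    [[0,0,0],[0,0,0]],
    [[0,0,0],[0,0,0]],
    [[0,0,0],[0,0,0]],
  ],
  claw=4.5,
)

```text
t: 15.25
eef_pos: [0.4159, -0.2169, 0.0682]
ee_rot: [0.707, 0.707, 0.0, 0.0]
contact_force: [-2.6, 0.3, 9.1]
width: 0.691
```

Run:
```python
from h import *
c,im=snap('w10');go([.4168,-.216,.068])
c,im=snap('s10','scene')
cv2.imwrite('pics/s10c.png',cv2.resize(im[110:260,180:360],None,fx=4.4,fy=4,interpolation=cv2.INTER_CUBIC))
```

```text
t 15.3 tcp [ 0.4159 -0.2169  0.0682] shift cm [0.09 0.09 0.02] tooly [ 1. -0.  0.] tilt [0.0004 0.0001] F [-2.11  1.31  9.36] w 59.1
```

View pics/w10.png

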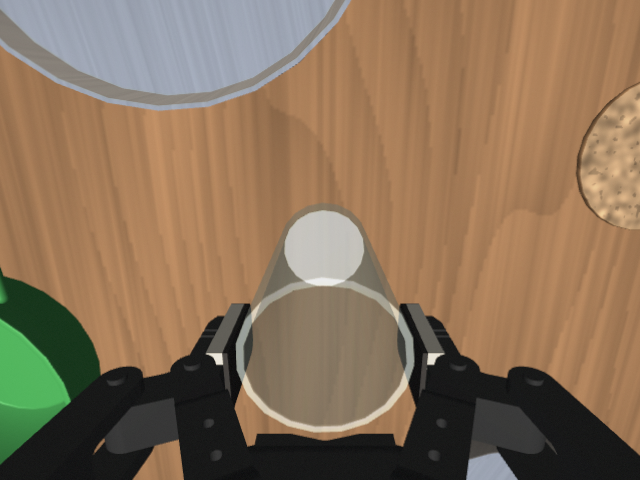

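View pics/s10c.png

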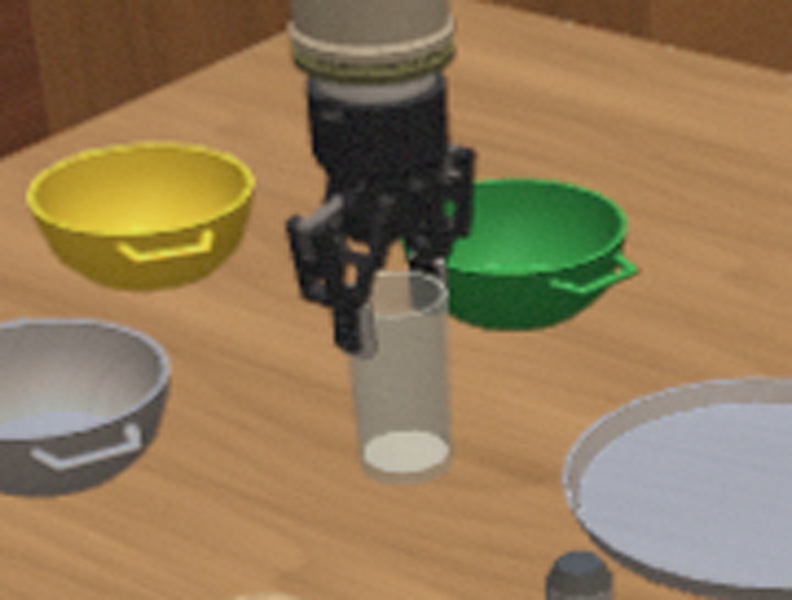

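The tall glass is gripped at 59.1 mm and upright. I lift 10 cm and carry it to the left coaster.

Request:
play_rows(
  series=[
    [[0,0,-1],[0,0,0]],
    [[0,0,-2.5],[0,0,0]],
    [[0,0,-3],[0,0,0]],
    [[0,0,-2.5],[0,0,0]],
    [[0,0,-1],[0,0,0]],
  ],
)

```text
t: 15.85
eef_pos: [0.4168, -0.2173, 0.1701]
ee_rot: [0.707, 0.707, 0.001, 0.001]
contact_force: [-0.5, -0.4, -1.8]
width: 0.695
```

Request:
play_rows(
  series=[
    [[1,0.6,0],[0,0,0]],
    [[2,1.1,0],[0,0,0]],
    [[2.7,1.5,0],[0,0,0]],
    [[3,1.7,0],[0,0,0]],
    [[3,1.7,0],[0,0,0]],
  ],
)

```text
t: 16.35
eef_pos: [0.4815, -0.0974, 0.1657]
ee_rot: [0.707, 0.707, -0.001, -0.001]
contact_force: [0.8, 0.5, -1.9]
width: 0.691
```

Request:
play_rows(
  series=[
    [[3,1.7,0],[0,0,0]],
    [[3,1.7,0],[0,0,0]],
    [[3,1.7,0],[0,0,0]],
    [[3,1.7,0],[0,0,0]],
    [[3,1.7,0],[0,0,0]],
  ],
)

```text
t: 16.85
eef_pos: [0.5662, 0.0528, 0.1651]
ee_rot: [0.707, 0.707, -0.001, -0.001]
contact_force: [-0.0, 0.1, -1.2]
width: 0.691
```

Request:
play_rows(
  series=[
    [[3,1.7,0],[0,0,0]],
    [[2.5,1.4,0],[0,0,0]],
    [[1.5,0.8,0],[0,0,0]],
    [[0.6,0.4,0],[0,0,0]],
    [[0,0,0],[0,0,0]],
  ],
)

```text
t: 17.35
eef_pos: [0.6091, 0.1276, 0.1655]
ee_rot: [0.706, 0.708, -0.001, -0.001]
contact_force: [0.8, -0.3, -2.5]
width: 0.697
```

Run:
```python
from h import *
c,im=snap('w11');go([.6155,.1404,.0735])
```

```text
t 17.4 tcp [0.6091 0.126  0.166 ] shift cm [1.45 0.66 9.25] tooly [ 1.     0.    -0.002] tilt [-0.0023 -0.0011] F [ 0.25 -1.52 -1.78] w 59.2
```

View pics/w11.png

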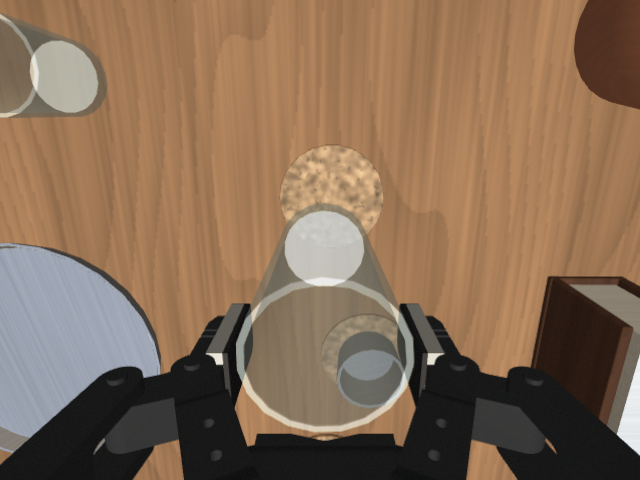

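Request:
play_rows(
  series=[
    [[0.7,0.35,0.5],[0,0,0]],
    [[0.75,0.3,2],[0,0,0]],
    [[0,0,2.5],[0,0,0]],
    [[0,0,2],[0,0,0]],
    [[0,0,0.8],[0,0,0]],
  ],
)

```text
t: 17.9
eef_pos: [0.6147, 0.1399, 0.0869]
ee_rot: [0.708, 0.707, -0.002, -0.001]
contact_force: [-0.1, 0.6, -1.0]
width: 0.696
```

Request:
play_rows(
  series=[
    [[0,0,0],[0,0,0]],
    [[0,0,0],[0,0,0]],
    [[0,0,0],[0,0,0]],
    [[0,0,0],[0,0,0]],
    [[0,0,0],[0,0,0]],
  ],
)

```text
t: 18.4
eef_pos: [0.6167, 0.1409, 0.0902]
ee_rot: [0.707, 0.707, 0.001, 0.0]
contact_force: [0.9, 0.1, -2.5]
width: 0.687
```

Run:
```python
from h import *
c,im=snap('w12');go([.6155,.1404,.0735])
p,R,s=tcp()
# glass foot: bottom plane height = tcp z-.0682
zb=p[2]-.0682
h,k,m=blob(im,(270,195,380,300),(0,0,0),(255,255,255));
print('foot c',onplane(c,(324.5,246.5),zb+.004).round(4),'zb',zb)
h,k,m=blob(im,(230,140,430,330),(0,0,0),(255,137,255));kk=np.array([q for q in k if q[1]<k[:,1].min()+45]);print(kk.min(0),kk.max(0),'cL',circ(c,kk,.004))
```

```text
t 18.45 tcp [0.6165 0.1409 0.09  ] shift cm [-0.05 -0.1   1.65] tooly [1.    0.    0.001] tilt [0.0007 0.0003] F [-0.2  -0.3  -2.15] w 59.2
foot c [0.6177 0.1424 0.0258] zb 0.021808081728240822
[260 173] [382 217] cL (array([0.61535003, 0.14147563]), np.float64(0.04413208170686868), np.float64(0.86))
```

View pics/w12.png

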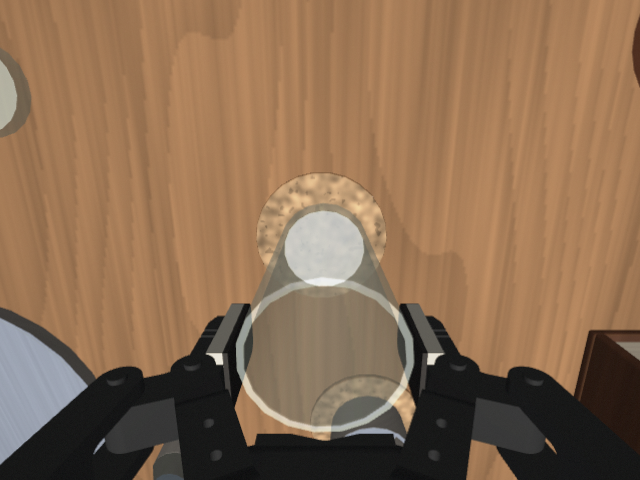

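Request:
play_rows(
  series=[
    [[-0.08,-0.15,0.5],[0,0,0]],
    [[0,0,0.6],[0,0,0]],
    [[0,0,0.4],[0,0,0]],
    [[0,0,0],[0,0,0]],
    [[0,0,0],[0,0,0]],
  ],
)

```text
t: 18.95
eef_pos: [0.6146, 0.14, 0.0741]
ee_rot: [0.707, 0.707, -0.0, -0.0]
contact_force: [1.3, 0.3, -1.0]
width: 0.69
```

Request:
play_rows(
  series=[
    [[0,0,0],[0,0,0]],
    [[0,0,0],[0,0,0]],
    [[0,0,0],[0,0,0]],
    [[0,0,0],[0,0,0]],
    [[0,0,0],[0,0,0]],
  ],
)

```text
t: 19.45
eef_pos: [0.6148, 0.1401, 0.0745]
ee_rot: [0.707, 0.707, 0.0, -0.0]
contact_force: [1.1, -0.5, -2.0]
width: 0.688
```

Run:
```python
from h import *
go([.615,.140,.0735])
```

```text
t 19.45 tcp [0.6148 0.1401 0.0745] shift cm [-0.01  0.02  0.1 ] tooly [ 1.  0. -0.] tilt [-0.  0.] F [ 1.1  -0.48 -2.03] w 58.8
```

Request:
play_rows(
  series=[
    [[0,0,0.15],[0,0,0]],
    [[0,0,0],[0,0,0]],
    [[0,0,0],[0,0,0]],
    [[0,0,0],[0,0,0]],
    [[0,0,0],[0,0,0]],
  ],
)

```text
t: 19.95
eef_pos: [0.615, 0.1401, 0.0733]
ee_rot: [0.707, 0.707, 0.0, 0.0]
contact_force: [-0.9, 0.2, 4.1]
width: 0.693
```

Request:
play_rows(
  series=[
    [[0,0,0],[0,0,0]],
    [[0,0,0],[0,0,0]],
    [[0,0,0],[0,0,0]],
    [[0,0,0],[0,0,0]],
    [[0,0,0],[0,0,0]],
  ],
  claw=8.54,
)

```text
t: 20.45
eef_pos: [0.6147, 0.14, 0.0729]
ee_rot: [0.707, 0.707, -0.0, -0.0]
contact_force: [-0.1, 0.0, -0.2]
width: 1.0
```

Request:
play_rows(
  series=[
    [[0,0,-1],[0,0,0]],
    [[0,0,-2],[0,0,0]],
    [[0,0,-3],[0,0,0]],
    [[0,0,-4],[0,0,0]],
    [[0,0,-4],[0,0,0]],
  ],
)

```text
t: 20.95
eef_pos: [0.6145, 0.1399, 0.215]
ee_rot: [0.707, 0.707, -0.0, -0.0]
contact_force: [0.9, -0.2, 1.3]
width: 0.997
```

Request:
play_rows(
  series=[
    [[2,0,-3],[0,0,0]],
    [[2,0,-1],[0,0,0]],
    [[1,0,0],[0,0,0]],
    [[0,0,0],[0,0,0]],
    [[0,0,0],[0,0,0]],
  ],
)

```text
t: 21.45
eef_pos: [0.6143, 0.189, 0.2516]
ee_rot: [0.707, 0.707, -0.001, -0.0]
contact_force: [-0.8, -0.6, -0.7]
width: 1.003
```

Run:
```python
from h import *
c,im=snap('w13');go([.405,.27,.24])
for n,r,z in (('rim',.03,.13),('foot',.028,.005),('coaster',.045,.005)):
  print(n,proj(c,[.6153,.1415,z]),proj(c,[.6153+r,.1415,z]),proj(c,[.6153,.1415-r,z]))
h,k,m=blob(im,(200,100,440,380),(0,0,0),(255,137,255))
```

```text
t 21.5 tcp [0.6144 0.1885 0.2516] shift cm [  8.12 -20.95   1.19] tooly [ 1.    -0.001 -0.002] tilt [-0.0021 -0.0017] F [-0.54  0.02  0.66] w 85.3
rim [324.85744462 281.68773331] [361.68725174 281.68670256] [324.86723907 314.69942983]
foot [324.89516168 237.45428725] [349.76189693 237.44989841] [324.90109291 260.80533685]
coaster [324.89516168 237.45428725] [364.86209386 237.44712475] [324.90458649 274.54654136]
```

View pics/w13.png

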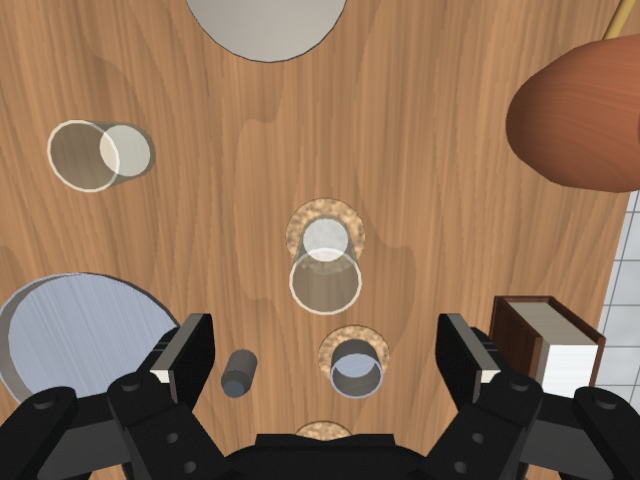

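The tall tumbler stands centred on the left coaster: foot (325,239), coaster (326,236), rim (325.5,281) against a predicted (324.9,281.7). Next is the short tumbler.

Request:
play_rows(
  series=[
    [[0.8,-2,0],[0,0,0]],
    [[1.4,-3.5,0],[0,0,0]],
    [[1.6,-4,0],[0,0,0]],
    [[1.6,-4,0],[0,0,0]],
    [[1.4,-3.5,0],[0,0,0]],
  ],
)

```text
t: 22.0
eef_pos: [0.4429, 0.2572, 0.2521]
ee_rot: [0.707, 0.707, -0.001, -0.0]
contact_force: [0.6, 0.0, 0.7]
width: 1.0
```

Request:
play_rows(
  series=[
    [[1.0,-2.4,0.5],[0,0,0]],
    [[0.6,-1,1],[0,0,0]],
    [[0.3,-0.5,0.5],[0,0,0]],
    [[0,0,0],[0,0,0]],
    [[0,0,0],[0,0,0]],
  ],
)

```text
t: 22.5
eef_pos: [0.4069, 0.2759, 0.2326]
ee_rot: [0.708, 0.706, -0.0, 0.0]
contact_force: [0.2, -0.0, -0.3]
width: 1.002
```

Run:
```python
from h import *
c,im=snap('w14');go([.405,.24,.03])
for n,r,z in (('rim',.031,.08),('foot',.029,0)):
  print(n,proj(c,[.405,.24,z]),proj(c,[.405+r,.24,z]),proj(c,[.405,.24-r,z]))
```

```text
t 22.55 tcp [0.4071 0.276  0.2329] shift cm [-3.59 -0.2  20.29] tooly [ 1.    -0.002  0.   ] tilt [ 0.0001 -0.0007] F [-0.18  0.79  0.41] w 85.5
rim [321.26579183 255.6057137 ] [356.37685877 255.52101591] [321.43170086 287.83562076]
foot [321.80730992 230.99575436] [348.60335784 230.93142083] [321.92359234 256.2629978 ]
```

View pics/w14.png

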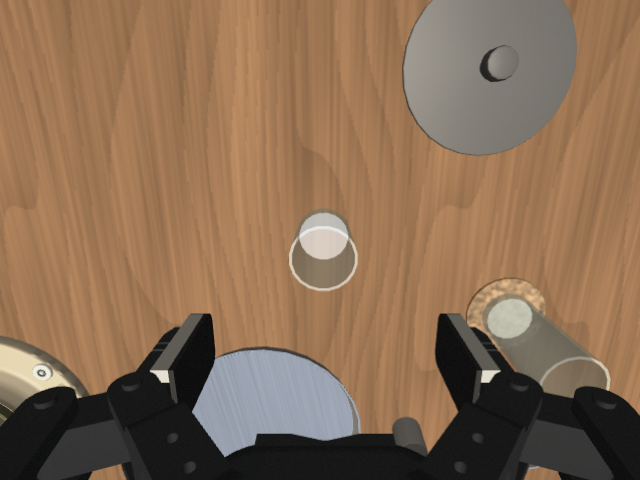

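Short tumbler's rim is at (323,258.5), which gives (0.4066, 0.2373). I'll align and descend.

Request:
play_rows(
  series=[
    [[-1.2,0,2],[0,0,0]],
    [[-1.5,0,3],[0,0,0]],
    [[-1.17,-0.05,3],[0,0,0]],
    [[0,0,2],[0,0,0]],
    [[0,0,1],[0,0,0]],
  ],
)

```text
t: 23.05
eef_pos: [0.4055, 0.2368, 0.1214]
ee_rot: [0.708, 0.706, -0.001, 0.0]
contact_force: [-0.1, 0.1, -0.3]
width: 0.998
```

Run:
```python
from h import *
c,im=snap('w15');go([.4066,.2373,.022])
for n,r,z in (('rim',.031,.08),('foot',.029,0)):
  print(n,proj(c,[.4066,.2373,z]),proj(c,[.4066+r,.2373,z]),proj(c,[.4066,.2373-r,z]))
```

```text
t 23.1 tcp [0.405  0.237  0.1207] shift cm [0.05 0.18 9.87] tooly [ 1.    -0.002 -0.002] tilt [-0.0023 -0.0023] F [-0.95 -0.04 -0.99] w 85.5
rim [324.92379393 260.15463524] [378.69102007 260.03690354] [325.03985585 308.59717213]
foot [324.88542423 224.58960375] [362.26315988 224.50258834] [324.96821473 259.71721941]
```

View pics/w15.png

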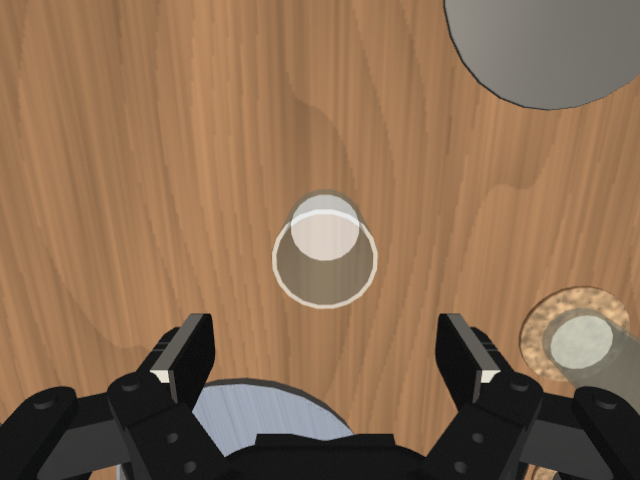

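Request:
play_rows(
  series=[
    [[0.1,0.1,2],[0,0,0]],
    [[0,0,3],[0,0,0]],
    [[0,0,3],[0,0,0]],
    [[0,0,1.5],[0,0,0]],
    [[0,0,0.4],[0,0,0]],
  ],
)

```text
t: 23.6
eef_pos: [0.4062, 0.2391, 0.0231]
ee_rot: [0.707, 0.707, -0.001, 0.0]
contact_force: [0.3, -0.5, -0.4]
width: 1.001
```

Request:
play_rows(
  series=[
    [[0,0,0],[0,0,0]],
    [[0,0,0],[0,0,0]],
    [[0,0,0],[0,0,0]],
    [[0,0,0],[0,0,0]],
    [[0,0,0],[0,0,0]],
  ],
)

```text
t: 24.1
eef_pos: [0.4066, 0.2396, 0.0245]
ee_rot: [0.707, 0.707, 0.001, -0.0]
contact_force: [-1.0, 0.2, -0.4]
width: 0.999
```

Request:
play_rows(
  series=[
    [[0,0,0],[0,0,0]],
    [[0,0,0],[0,0,0]],
    [[0,0,0],[0,0,0]],
    [[0,0,0],[0,0,0]],
    [[0,0,0],[0,0,0]],
  ],
  claw=4.5,
)

```text
t: 24.6
eef_pos: [0.4063, 0.2396, 0.0247]
ee_rot: [0.707, 0.707, 0.0, -0.0]
contact_force: [-3.4, -2.3, 9.1]
width: 0.709
```

Run:
```python
from h import *
c,im=snap('w16');go([.612,-.159,.027])
```

```text
t 24.65 tcp [0.4062 0.2396 0.0247] shift cm [-39.86  20.57  -0.26] tooly [ 1.  0. -0.] tilt [-0.0001  0.0005] F [-4.75 -1.12  9.23] w 60.4
```

View pics/w16.png

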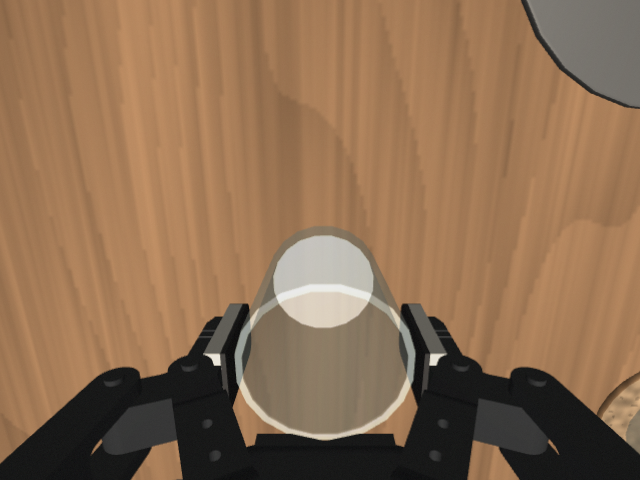

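Request:
play_rows(
  series=[
    [[0,0,-1],[0,0,0]],
    [[0,0,-2.5],[0,0,0]],
    [[0,0,-3],[0,0,0]],
    [[0,0,-2],[0,0,0]],
    [[0,0,-0.5],[0,0,0]],
  ],
)

```text
t: 25.15
eef_pos: [0.4076, 0.2401, 0.1166]
ee_rot: [0.707, 0.707, 0.002, 0.0]
contact_force: [0.3, 0.4, -2.0]
width: 0.707
```

Request:
play_rows(
  series=[
    [[-1,0.5,0],[0,0,0]],
    [[-2,1.05,0],[0,0,0]],
    [[-2.8,1.45,0],[0,0,0]],
    [[-3.1,1.6,0],[0,0,0]],
    [[-3.1,1.6,0],[0,0,0]],
  ],
)

```text
t: 25.65
eef_pos: [0.4678, 0.1169, 0.1124]
ee_rot: [0.707, 0.707, -0.001, -0.0]
contact_force: [-0.3, 0.3, -1.3]
width: 0.703
```

Request:
play_rows(
  series=[
    [[-3.1,1.6,0],[0,0,0]],
    [[-3.1,1.6,0],[0,0,0]],
    [[-3.1,1.6,0],[0,0,0]],
    [[-3.1,1.6,0],[0,0,0]],
    [[-3.1,1.6,0],[0,0,0]],
  ],
)

```text
t: 26.15
eef_pos: [0.5476, -0.0381, 0.1122]
ee_rot: [0.707, 0.707, -0.001, -0.001]
contact_force: [0.1, 0.2, -1.3]
width: 0.707
```

Request:
play_rows(
  series=[
    [[-3.1,1.6,0],[0,0,0]],
    [[-3.1,1.6,0],[0,0,0]],
    [[-3,1.55,0],[0,0,0]],
    [[-2,1.05,0],[0,0,0]],
    [[-1,0.5,0],[0,0,0]],
  ],
)

```text
t: 26.65
eef_pos: [0.6101, -0.1615, 0.112]
ee_rot: [0.708, 0.706, -0.002, -0.001]
contact_force: [0.4, -1.0, -1.2]
width: 0.707
```

Request:
play_rows(
  series=[
    [[0,0,1],[0,0,0]],
    [[0,0,2],[0,0,0]],
    [[0,0,2],[0,0,0]],
    [[0,0,1.5],[0,0,0]],
    [[0,0,0.5],[0,0,0]],
  ],
)

```text
t: 27.15
eef_pos: [0.6096, -0.1558, 0.0412]
ee_rot: [0.707, 0.708, -0.001, -0.002]
contact_force: [-1.0, -0.6, -2.2]
width: 0.704
```

Request:
play_rows(
  series=[
    [[0,0,0],[0,0,0]],
    [[0,0,0],[0,0,0]],
    [[0,0,0],[0,0,0]],
    [[0,0,0],[0,0,0]],
    [[0,0,0],[0,0,0]],
  ],
)

```text
t: 27.65
eef_pos: [0.6116, -0.1578, 0.0445]
ee_rot: [0.707, 0.707, 0.0, 0.0]
contact_force: [0.3, 0.1, -2.2]
width: 0.705
```

Run:
```python
from h import *
c,im=snap('w17');go([.612,-.1575,.0297]);p,R,s=tcp()
zb=p[2]-.0247
print('foot c',onplane(c,(324,282),zb+.006).round(4),'zb',zb,'at grasp time:')
h,k,m=blob(im,(220,140,440,330),(0,0,0),(255,137,255));kk=np.array([q for q in k if q[1]<k[:,1].min()+45]);print(kk.min(0),kk.max(0),'cR',circ(c,kk,.004))
```

```text
t 27.7 tcp [ 0.6115 -0.1577  0.0444] shift cm [0.02 0.05 1.47] tooly [ 1.    -0.     0.001] tilt [ 0.0007 -0.0001] F [ 1.04  0.34 -0.62] w 60.2
foot c [ 0.6123 -0.1611  0.0257] zb 0.01971560057681543 at grasp time:
[254 186] [393 230] cR (array([ 0.61198799, -0.15930294]), np.float64(0.04397441150106671), np.float64(0.8303030303030303))
```

View pics/w17.png

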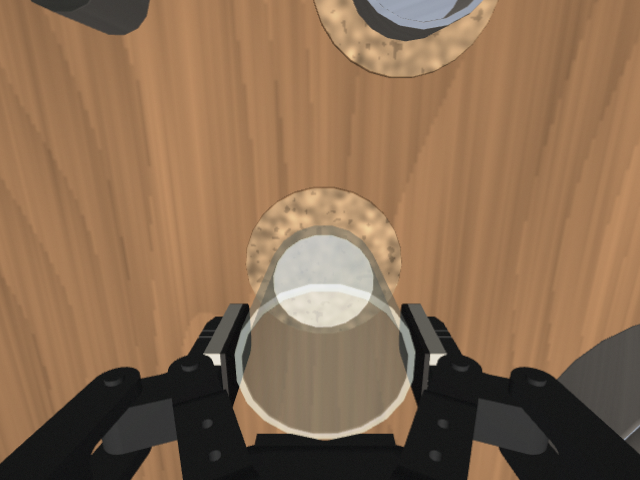

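Request:
play_rows(
  series=[
    [[0.08,0,0.6],[0,0,0]],
    [[0,0,0.6],[0,0,0]],
    [[0,0,0.3],[0,0,0]],
    [[0,0,0],[0,0,0]],
    [[0,0,0],[0,0,0]],
  ],
)

```text
t: 28.2
eef_pos: [0.6111, -0.1568, 0.0298]
ee_rot: [0.707, 0.707, 0.0, -0.0]
contact_force: [-5.0, 2.1, 10.8]
width: 0.703
```

Request:
play_rows(
  series=[
    [[0,0,0],[0,0,0]],
    [[0,0,0],[0,0,0]],
    [[0,0,0],[0,0,0]],
    [[0,0,0],[0,0,0]],
    [[0,0,0],[0,0,0]],
  ],
)

```text
t: 28.7
eef_pos: [0.6111, -0.1568, 0.0298]
ee_rot: [0.707, 0.707, 0.0, -0.0]
contact_force: [-5.1, 1.5, 9.5]
width: 0.705
```

Run:
```python
from h import *
go([.612,-.1568,.0297])
```

```text
t 28.7 tcp [ 0.6111 -0.1568  0.0298] shift cm [0.   0.09 0.01] tooly [ 1. -0. -0.] tilt [-0.0002  0.0005] F [-5.07  1.51  9.46] w 60.2
```

Request:
play_rows(
  series=[
    [[0,0,0],[0,0,0]],
    [[0,0,0],[0,0,0]],
    [[0,0,0],[0,0,0]],
    [[0,0,0],[0,0,0]],
    [[0,0,0],[0,0,0]],
  ],
  claw=8.54,
)

```text
t: 29.2
eef_pos: [0.6112, -0.1569, 0.0288]
ee_rot: [0.707, 0.707, -0.0, -0.0]
contact_force: [-0.2, 1.0, -0.3]
width: 1.002
```

Request:
play_rows(
  series=[
    [[0,0,-1],[0,0,0]],
    [[0,0,-2],[0,0,0]],
    [[0,0,-4],[0,0,0]],
    [[0,0,-4],[0,0,0]],
    [[0,0,-4],[0,0,0]],
  ],
)

```text
t: 29.7
eef_pos: [0.6111, -0.157, 0.1814]
ee_rot: [0.707, 0.707, 0.0, 0.0]
contact_force: [1.1, 0.1, -0.0]
width: 1.0
```

Request:
play_rows(
  series=[
    [[2,0,-3.5],[0,0,0]],
    [[3,0,-2.5],[0,0,0]],
    [[2,0,-1],[0,0,0]],
    [[0,0,0],[0,0,0]],
    [[0,0,0],[0,0,0]],
  ],
)

```text
t: 30.2
eef_pos: [0.6113, -0.0868, 0.2496]
ee_rot: [0.707, 0.707, 0.0, 0.0]
contact_force: [-0.3, -1.3, -0.3]
width: 0.995
```

Run:
```python
from h import *
c,im=snap('w18');go([.5575,.43,.24])
for n,P,r,z in (('rimS',(.612,-.159),.031,.085),('coasR',(.612,-.159),.045,.005),('rimK',(.651,-.0148),.031,.041),('cM',(.651,-.0148),.045,.005)):
  print(n,proj(c,[*P,z]),proj(c,[P[0]+r,P[1],z]),proj(c,[P[0],P[1]-r,z]))
```

```text
t 30.25 tcp [ 0.6109 -0.0878  0.2489] shift cm [51.77 -5.38  0.87] tooly [ 1.    -0.001 -0.   ] tilt [-0.0004 -0.0006] F [-1.09 -0.77 -0.27] w 85.1
rimS [323.96392981 287.90282908] [356.89246569 287.90098581] [323.95617103 317.37785511]
coasR [323.9464891  258.95466699] [363.38859688 258.95797905] [323.93780519 294.95629183]
rimK [365.62997127 127.1685337 ] [398.72332393 127.18284413] [364.55039875 160.9027432 ]
cM [361.97994608 126.73827704] [405.8200966 126.756783 ] [360.68544851 171.0711499 ]
```

View pics/w18.png

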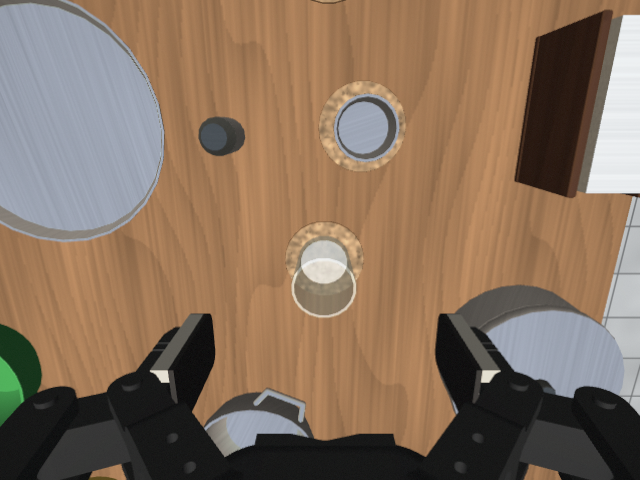

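The short tumbler's rim is at (324,287.5) against a predicted (324,287.9), and the katori is centred too. Now the lid.

Request:
play_rows(
  series=[
    [[2,0,0],[0,0,0]],
    [[3.5,-0.4,0],[0,0,0]],
    [[4,-0.5,0],[0,0,0]],
    [[4,-0.5,0],[0,0,0]],
    [[4,-0.5,0],[0,0,0]],
  ],
)

```text
t: 30.75
eef_pos: [0.5918, 0.0876, 0.2483]
ee_rot: [0.708, 0.706, -0.001, -0.0]
contact_force: [-0.2, 0.6, -0.4]
width: 1.002
```

Request:
play_rows(
  series=[
    [[4,-0.5,0],[0,0,0]],
    [[4,-0.5,0],[0,0,0]],
    [[4,-0.5,0],[0,0,0]],
    [[4,-0.5,0],[0,0,0]],
    [[4,-0.5,0],[0,0,0]],
  ],
)

```text
t: 31.25
eef_pos: [0.5674, 0.2877, 0.2483]
ee_rot: [0.708, 0.706, -0.001, 0.0]
contact_force: [1.1, 0.2, 0.4]
width: 0.998
```

Request:
play_rows(
  series=[
    [[4,-0.5,0.5],[0,0,0]],
    [[4,-0.5,1],[0,0,0]],
    [[3,-0.5,1],[0,0,0]],
    [[2,0,0.5],[0,0,0]],
    [[1,0,0],[0,0,0]],
  ],
)

```text
t: 31.75
eef_pos: [0.5515, 0.4287, 0.2164]
ee_rot: [0.707, 0.707, -0.002, -0.0]
contact_force: [0.3, -1.1, -0.3]
width: 1.003
```

Request:
play_rows(
  series=[
    [[0,0,0],[0,0,0]],
    [[0,0,0],[0,0,0]],
    [[0,0,0],[0,0,0]],
    [[0,0,0],[0,0,0]],
    [[0,0,0],[0,0,0]],
  ],
)

```text
t: 32.25
eef_pos: [0.5528, 0.4273, 0.2195]
ee_rot: [0.708, 0.707, 0.0, 0.0]
contact_force: [-0.3, -0.2, 1.8]
width: 1.001
```

Run:
```python
from h import *
c,im=snap('w19');go([.5575,.40,-.005])
for n,r,z in (('knob',.014,.041),('flange',.08,.011)):
  print(n,proj(c,[.5575,.40,z]),proj(c,[.5575+r,.40,z]),proj(c,[.5575,.40-r,z]))
hsv=cv2.cvtColor(im,cv2.COLOR_BGR2HSV);m=cv2.inRange(hsv,(0,0,0),(180,50,255));m[310:]=0
m=cv2.morphologyEx(m,cv2.MORPH_OPEN,np.ones((7,7)))
k=max(cv2.findContours(m,0,1)[0],key=cv2.contourArea)[:,0];k=k[(k[:,1]<305)&(k[:,1]>2)];print(k.min(0),k.max(0),circ(c,k,.011))
```

```text
t 32.3 tcp [0.5526 0.4276 0.2194] shift cm [-2.76  0.49 22.44] tooly [ 1.    -0.001  0.   ] tilt [0.0004 0.0003] F [-0.36 -0.39 -0.24] w 85.3
knob [328.3814381  238.05310101] [343.26346447 238.02822729] [328.35579329 252.14167757]
flange [328.05407575 229.5465579 ] [406.82864716 229.41488565] [327.94424484 301.08093993]
[253 149] [408 299] (array([0.56036867, 0.40091634]), np.float64(0.0785329633480638), np.float64(0.9700460829493087))
```

View pics/w19.png

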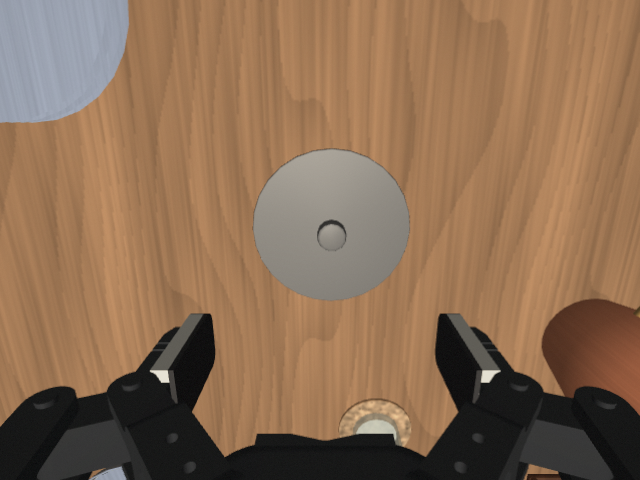

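The lid is centred at about (0.560, 0.4005), with the knob at (332,237).

Request:
play_rows(
  series=[
    [[-1.2,0.4,2.5],[0,0,0]],
    [[-1.5,0.37,3.5],[0,0,0]],
    [[0,0,3.5],[0,0,0]],
    [[0,0,3.5],[0,0,0]],
    [[0,0,2],[0,0,0]],
  ],
  claw=7,
)

```text
t: 32.8
eef_pos: [0.5586, 0.4, 0.0658]
ee_rot: [0.707, 0.707, -0.002, -0.0]
contact_force: [-0.6, -0.7, -0.1]
width: 0.821
```

Request:
play_rows(
  series=[
    [[0,0,0],[0,0,0]],
    [[0,0,0],[0,0,0]],
    [[0,0,0],[0,0,0]],
    [[0,0,0],[0,0,0]],
    [[0,0,0],[0,0,0]],
  ],
)

```text
t: 33.3
eef_pos: [0.5606, 0.4016, 0.0704]
ee_rot: [0.707, 0.707, 0.001, 0.0]
contact_force: [-0.3, 1.1, 0.1]
width: 0.818
```

Run:
```python
from h import *
c,im=snap('w20');go([.5603,.4005,-.005])
for n,r,z in (('knob',.014,.041),('flange',.08,.011)):
  print(n,proj(c,[.5603,.4005,z]),proj(c,[.5603+r,.4005,z]),proj(c,[.5603,.4005-r,z]))
```

```text
t 33.35 tcp [0.5604 0.4015 0.07  ] shift cm [-0.11 -0.02  7.5 ] tooly [1.    0.    0.001] tilt [0.0012 0.001 ] F [-0.46 -0.25 -0.37] w 70.0
knob [322.21063626 270.62254069] [347.75081156 270.59626565] [322.2585059  293.97194926]
flange [322.36670177 252.88875056] [450.74059146 252.77516594] [322.57505052 363.3082804 ]
```

View pics/w20.png

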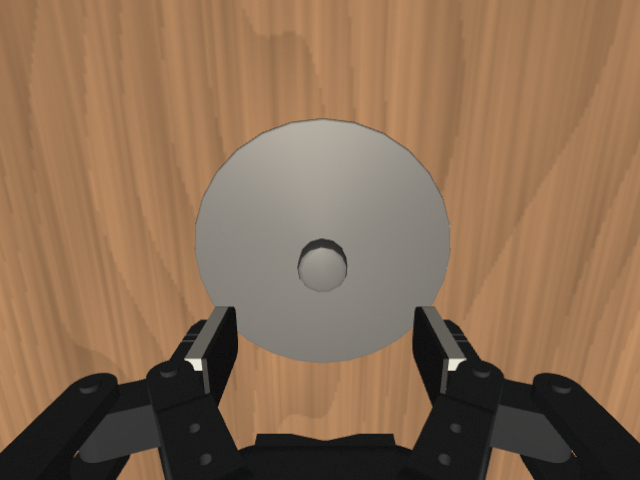

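Request:
play_rows(
  series=[
    [[0,0,1.5],[0,0,0]],
    [[0,0,2.5],[0,0,0]],
    [[0,0,2],[0,0,0]],
    [[0,0,1],[0,0,0]],
    [[0,0,0.4],[0,0,0]],
  ],
)

```text
t: 33.85
eef_pos: [0.559, 0.4005, -0.0071]
ee_rot: [0.707, 0.707, -0.001, -0.0]
contact_force: [-0.1, -0.7, -0.1]
width: 0.818
```

Request:
play_rows(
  series=[
    [[0,0,0],[0,0,0]],
    [[0,0,0],[0,0,0]],
    [[0,0,0],[0,0,0]],
    [[0,0,0],[0,0,0]],
    [[0,0,0],[0,0,0]],
  ],
)

```text
t: 34.35
eef_pos: [0.5602, 0.4013, -0.0044]
ee_rot: [0.707, 0.707, 0.0, 0.0]
contact_force: [0.0, 0.2, 0.2]
width: 0.819
```

Request:
play_rows(
  series=[
    [[0,0,0],[0,0,0]],
    [[0,0,0],[0,0,0]],
    [[0,0,0],[0,0,0]],
    [[0,0,0],[0,0,0]],
    [[0,0,0],[0,0,0]],
  ],
  claw=1.5,
)

```text
t: 34.85
eef_pos: [0.5602, 0.4012, -0.0048]
ee_rot: [0.707, 0.707, 0.0, 0.0]
contact_force: [-0.4, -0.4, 2.1]
width: 0.304
```

Request:
play_rows(
  series=[
    [[0,0,0],[0,0,0]],
    [[0,0,0],[0,0,0]],
    [[0,0,0],[0,0,0]],
    [[0,0,0],[0,0,0]],
    [[0,0,0],[0,0,0]],
  ],
)

```text
t: 35.35
eef_pos: [0.5602, 0.4012, -0.0048]
ee_rot: [0.707, 0.707, 0.0, 0.0]
contact_force: [0.5, -0.6, 4.9]
width: 0.31
```

Run:
```python
from h import *
c,im=snap('w21');go([.5603,.4005,-.005])
```

```text
t 35.4 tcp [ 0.5602  0.4012 -0.0048] shift cm [-0.07  0.01  0.02] tooly [1. 0. 0.] tilt [0.0003 0.0003] F [-0.16  0.03  4.91] w 26.3
```

View pics/w21.png

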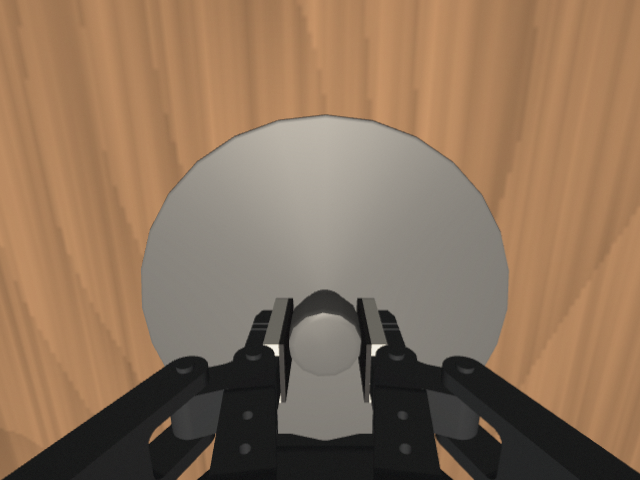

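The knob is gripped. I refine the kadai position from the first top image before carrying the lid.

Run:
```python
from h import *
im=cv2.imread('pics/top0.png');c=arm.get_calibration('top')
hsv=cv2.cvtColor(im,cv2.COLOR_BGR2HSV);b=(405,160,505,245)
L=cv2.cvtColor(im,cv2.COLOR_BGR2LAB)[b[1]:b[3],b[0]:b[2]]
m=cv2.inRange(L,(0,0,0),(255,134,143));m=cv2.morphologyEx(m,cv2.MORPH_CLOSE,np.ones((5,5)))
m=cv2.morphologyEx(m,cv2.MORPH_OPEN,cv2.getStructuringElement(2,(15,15)))
k=max(cv2.findContours(m,0,1)[0],key=cv2.contourArea)[:,0]+[b[0],b[1]]
print(k.min(0),k.max(0),circ(c,k,.062))
```

```text
[419 173] [487 230] (array([ 0.52738681, -0.3914228 ]), np.float64(0.07487286916854384), np.float64(0.6836158192090396))
```

Request:
play_rows(
  series=[
    [[0,0,-1],[0,0,0]],
    [[0,0,-2],[0,0,0]],
    [[0,0,-3],[0,0,0]],
    [[0,0,-3],[0,0,0]],
    [[0,0,-3],[0,0,0]],
  ],
)

```text
t: 35.9
eef_pos: [0.5593, 0.4008, 0.1158]
ee_rot: [0.707, 0.707, -0.001, -0.0]
contact_force: [0.6, 0.1, -1.8]
width: 0.302
```

Request:
play_rows(
  series=[
    [[0,0,-3],[0,0,0]],
    [[0,0,-3],[0,0,0]],
    [[0,0,-2],[0,0,0]],
    [[0,0,0],[0,0,0]],
    [[0,0,0],[0,0,0]],
  ],
)

```text
t: 36.4
eef_pos: [0.5597, 0.401, 0.1943]
ee_rot: [0.707, 0.707, -0.0, -0.0]
contact_force: [-1.0, -0.5, -1.3]
width: 0.304
```

Run:
```python
from h import *
c,im=snap('w22');go([.530,-.39,.19])
```

```text
t 36.45 tcp [0.5592 0.4008 0.1933] shift cm [-79.07  -2.92   0.45] tooly [ 1.     0.    -0.002] tilt [-0.0022 -0.0014] F [-0.48  0.51 -1.79] w 26.2
```

View pics/w22.png

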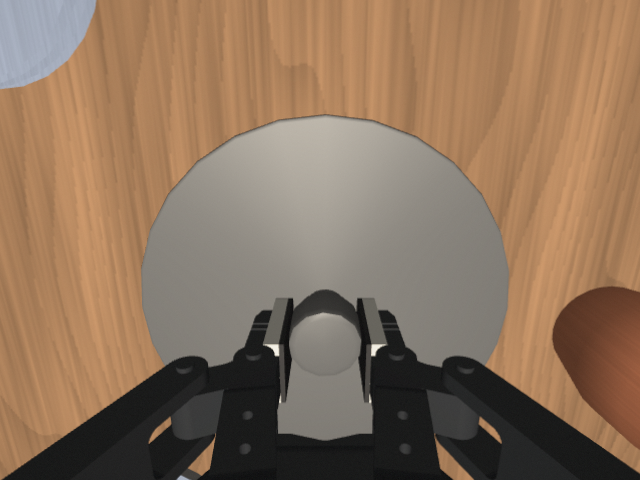

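Request:
play_rows(
  series=[
    [[-1.5,0,0],[0,0,0]],
    [[-2.5,-0.1,0],[0,0,0]],
    [[-3.3,-0.15,0],[0,0,0]],
    [[-3.6,-0.15,0],[0,0,0]],
    [[-3.6,-0.15,0],[0,0,0]],
  ],
)

```text
t: 36.95
eef_pos: [0.5531, 0.2545, 0.1927]
ee_rot: [0.707, 0.707, -0.002, -0.0]
contact_force: [1.0, -1.2, -1.3]
width: 0.306
```

Request:
play_rows(
  series=[
    [[-3.6,-0.15,0],[0,0,0]],
    [[-3.6,-0.15,0],[0,0,0]],
    [[-3.6,-0.15,0],[0,0,0]],
    [[-3.6,-0.15,0],[0,0,0]],
    [[-3.6,-0.15,0],[0,0,0]],
  ],
)

```text
t: 37.45
eef_pos: [0.5456, 0.0747, 0.1931]
ee_rot: [0.707, 0.707, -0.001, -0.001]
contact_force: [1.0, -0.2, -1.4]
width: 0.305
```

Request:
play_rows(
  series=[
    [[-3.6,-0.15,0],[0,0,0]],
    [[-3.6,-0.15,0],[0,0,0]],
    [[-3.6,-0.15,0],[0,0,0]],
    [[-3.6,-0.15,0],[0,0,0]],
    [[-3.6,-0.15,0],[0,0,0]],
  ],
)

```text
t: 37.95
eef_pos: [0.5381, -0.105, 0.1932]
ee_rot: [0.707, 0.707, -0.001, -0.001]
contact_force: [1.3, 0.1, -1.6]
width: 0.3
```

Request:
play_rows(
  series=[
    [[-3.6,-0.15,0],[0,0,0]],
    [[-3.6,-0.15,0],[0,0,0]],
    [[-3.6,-0.1,0],[0,0,0]],
    [[-3.6,-0.1,0],[0,0,0]],
    [[-3.6,-0.1,0],[0,0,0]],
  ],
)

```text
t: 38.45
eef_pos: [0.5324, -0.2846, 0.193]
ee_rot: [0.707, 0.707, -0.001, -0.001]
contact_force: [0.1, 0.2, -1.2]
width: 0.305
```

Run:
```python
from h import *
go([.529,-.391,.19])
```

```text
t 38.45 tcp [ 0.5324 -0.2846  0.193 ] shift cm [-10.64  -0.35   0.29] tooly [ 1.     0.    -0.003] tilt [-0.003   0.0012] F [ 0.13  0.16 -1.15] w 26.0
```

Request:
play_rows(
  series=[
    [[-3.5,-0.15,0],[0,0,0]],
    [[-3.3,-0.1,0],[0,0,0]],
    [[-2.4,-0.1,0],[0,0,0]],
    [[-1.4,0,0],[0,0,0]],
    [[0,0,0],[0,0,0]],
  ],
)

```text
t: 38.95
eef_pos: [0.5284, -0.3915, 0.1933]
ee_rot: [0.708, 0.706, -0.001, -0.001]
contact_force: [-0.3, 0.1, -2.1]
width: 0.308
```

Request:
play_rows(
  series=[
    [[0,0,0],[0,0,0]],
    [[0,0,0],[0,0,0]],
    [[0,0,0],[0,0,0]],
    [[0,0,0],[0,0,0]],
    [[0,0,0],[0,0,0]],
  ],
)

```text
t: 39.45
eef_pos: [0.5303, -0.3893, 0.1952]
ee_rot: [0.707, 0.707, 0.0, 0.0]
contact_force: [0.1, 0.0, -1.8]
width: 0.304
```

Run:
```python
from h import *
c,im=snap('s23','scene');go([.529,-.391,.05])
cv2.imwrite('pics/s23c.png',cv2.resize(im[80:280,80:340],None,fx=3,fy=3))
c,im=snap('w23')
```

```text
t 39.5 tcp [ 0.5302 -0.3895  0.1951] shift cm [-0.16 -0.13 14.51] tooly [1.    0.001 0.   ] tilt [0.0002 0.    ] F [-0.82 -0.78 -1.03] w 26.2
```

View pics/s23c.png

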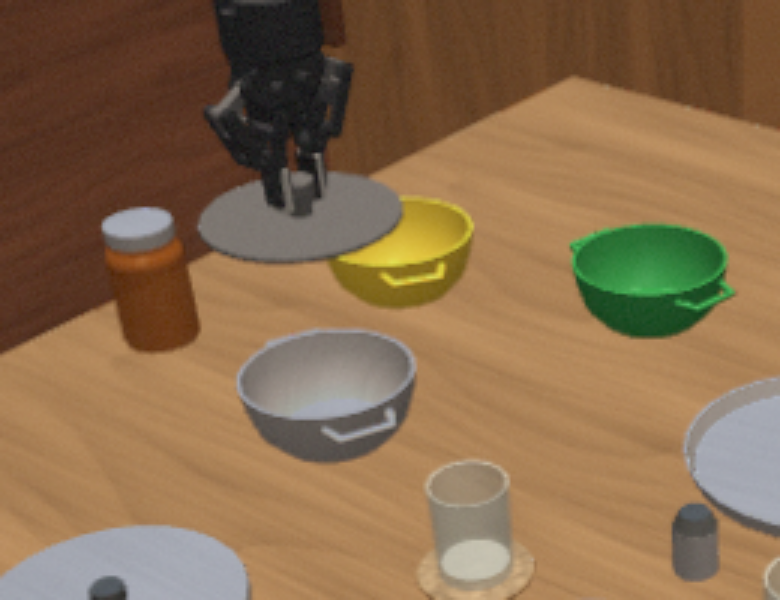

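View pics/w23.png

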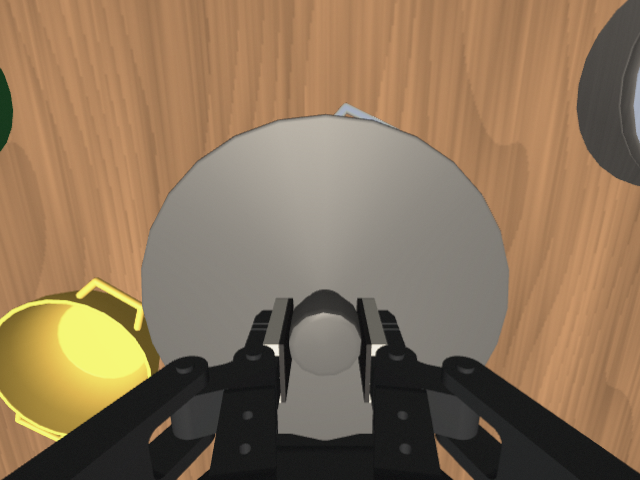

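Run:
```python
from h import *
c=arm.get_calibration('scene')
im=cv2.imread('pics/s23.png')
for C in((.529,-.391),(.535,-.391),(.529,-.385)):
  P=np.array([proj(c,[C[0]+.075*np.cos(a),C[1]+.075*np.sin(a),.062]) for a in np.linspace(0,6.28,90)])
  print(C,P.min(0).round(1),P.max(0).round(1))
im2=cv2.resize(im[180:240,150:230],None,fx=8,fy=8,interpolation=cv2.INTER_CUBIC)
P=np.array([proj(c,[.529+.075*np.cos(a),-.391+.075*np.sin(a),.062]) for a in np.linspace(0,6.28,60)])
for p in P: cv2.circle(im2,tuple(((p-[150,180]+.5)*8).astype(int)),2,(0,0,255),-1)
cv2.imwrite('pics/s23d.png',im2)
```

```text
(0.529, -0.391) [157.2 189.3] [217.3 219.7]
(0.535, -0.391) [155.3 190.2] [215.7 220.8]
(0.529, -0.385) [158.8 189.9] [219.1 220.5]
```

View pics/s23d.png

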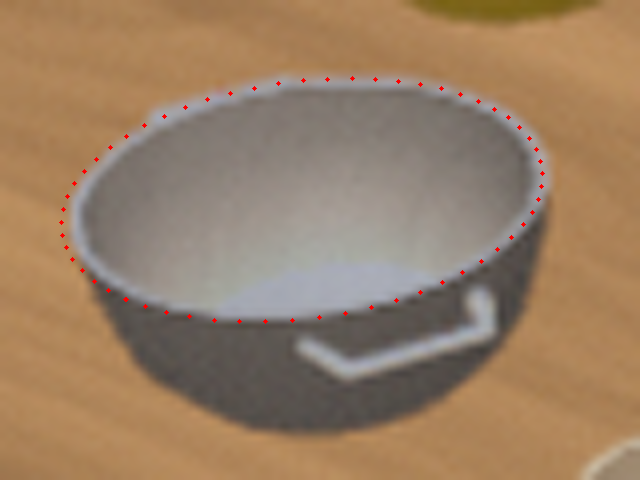

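The kadai's red predicted rim matches the picture to about 1 px, so its centre is about (0.529, -0.389), well within the 7 mm play. I lower the lid.

Request:
play_rows(
  series=[
    [[0,-0.1,1.5],[0,0,0]],
    [[0,0,3],[0,0,0]],
    [[0,0,3],[0,0,0]],
    [[0,0,2.5],[0,0,0]],
    [[0,0,1.3],[0,0,0]],
  ],
)

```text
t: 40.05
eef_pos: [0.5281, -0.3888, 0.0795]
ee_rot: [0.707, 0.707, -0.0, -0.002]
contact_force: [0.7, 0.9, -0.7]
width: 0.304
```

Request:
play_rows(
  series=[
    [[0,0,0.7],[0,0,0]],
    [[0,0,0.5],[0,0,0]],
    [[0,0,0.5],[0,0,0]],
    [[0,0,0.3],[0,0,0]],
    [[0,0,0],[0,0,0]],
  ],
)

```text
t: 40.55
eef_pos: [0.5291, -0.3899, 0.0622]
ee_rot: [0.707, 0.707, 0.0, 0.0]
contact_force: [0.7, 0.1, -0.9]
width: 0.304
```

Request:
play_rows(
  series=[
    [[0,0,0],[0,0,0]],
    [[0,0,0],[0,0,0]],
    [[0,0,0],[0,0,0]],
    [[0,0,0],[0,0,0]],
    [[0,0,0],[0,0,0]],
  ],
)

```text
t: 41.05
eef_pos: [0.529, -0.3899, 0.0621]
ee_rot: [0.707, 0.707, -0.0, 0.0]
contact_force: [-1.0, 0.2, -0.8]
width: 0.304
```

Run:
```python
from h import *
go([.529,-.389,.0512])
```

```text
t 41.05 tcp [ 0.529  -0.3899  0.0621] shift cm [ 0.09 -0.    1.09] tooly [1. 0. 0.] tilt [ 0.     -0.0001] F [-0.97  0.22 -0.83] w 26.0
```

Request:
play_rows(
  series=[
    [[0,0,0.3],[0,0,0]],
    [[0,0,0.3],[0,0,0]],
    [[0,0,0.2],[0,0,0]],
    [[0,0,0],[0,0,0]],
    [[0,0,0],[0,0,0]],
  ],
)

```text
t: 41.55
eef_pos: [0.529, -0.3899, 0.0539]
ee_rot: [0.707, 0.707, -0.0, -0.0]
contact_force: [-0.7, -0.5, -1.8]
width: 0.306
```

Run:
```python
from h import *
c,im=snap('s24','scene');go([.529,-.389,.0512])
cv2.imwrite('pics/s24c.png',cv2.resize(im[120:260,110:270],None,fx=5,fy=4.2,interpolation=cv2.INTER_CUBIC))
```

```text
t 41.6 tcp [ 0.529  -0.3899  0.054 ] shift cm [0.09 0.   0.28] tooly [ 1.  0. -0.] tilt [-0.0002 -0.0001] F [-0.2  -1.16 -1.71] w 25.9
```

View pics/s24c.png

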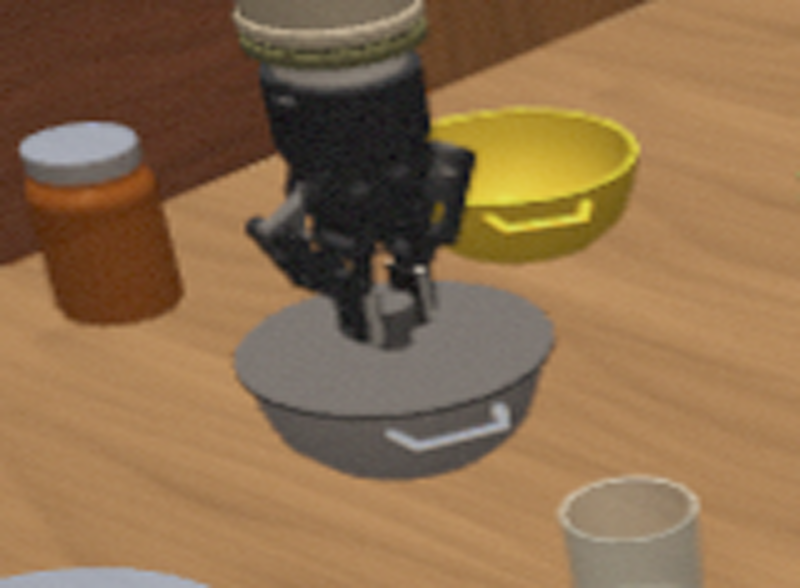

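The lid is about 3 mm above its seat with no contact force, so the disc is going in. I lower until contact.

Request:
play_rows(
  series=[
    [[0,0,0.15],[0,0,0]],
    [[0,0,0.1],[0,0,0]],
    [[0,0,0],[0,0,0]],
    [[0,0,0],[0,0,0]],
    [[0,0,0],[0,0,0]],
  ],
)

```text
t: 42.1
eef_pos: [0.5291, -0.39, 0.0518]
ee_rot: [0.707, 0.707, 0.0, 0.0]
contact_force: [-0.6, 1.2, 3.0]
width: 0.304
```

Request:
play_rows(
  series=[
    [[0,0,0.05],[0,0,0]],
    [[0,0,0],[0,0,0]],
    [[0,0,0],[0,0,0]],
    [[0,0,0],[0,0,0]],
    [[0,0,0],[0,0,0]],
  ],
)

```text
t: 42.6
eef_pos: [0.5291, -0.3899, 0.0517]
ee_rot: [0.707, 0.707, 0.0, 0.0]
contact_force: [-2.1, 1.8, 5.9]
width: 0.303
```

Request:
play_rows(
  series=[
    [[0,0,0],[0,0,0]],
    [[0,0,0],[0,0,0]],
    [[0,0,0],[0,0,0]],
    [[0,0,0],[0,0,0]],
    [[0,0,0],[0,0,0]],
  ],
  claw=6,
)

```text
t: 43.1
eef_pos: [0.5289, -0.3899, 0.0508]
ee_rot: [0.707, 0.707, -0.0, -0.0]
contact_force: [-0.1, 0.2, 0.1]
width: 0.701
```

Request:
play_rows(
  series=[
    [[0,0,-1],[0,0,0]],
    [[0,0,-2],[0,0,0]],
    [[0,0,-4],[0,0,0]],
    [[0,0,-4],[0,0,0]],
    [[0,0,-4],[0,0,0]],
  ],
)

```text
t: 43.6
eef_pos: [0.5287, -0.3899, 0.2034]
ee_rot: [0.707, 0.707, -0.0, 0.0]
contact_force: [1.5, -1.3, -0.6]
width: 0.704
```

Request:
play_rows(
  series=[
    [[2,-1,-2],[0,0,0]],
    [[3,-2,-1],[0,0,0]],
    [[2,-1,0],[0,0,0]],
    [[0,0,0],[0,0,0]],
    [[0,0,0],[0,0,0]],
  ],
)

```text
t: 44.1
eef_pos: [0.4893, -0.3197, 0.2319]
ee_rot: [0.707, 0.707, 0.001, 0.001]
contact_force: [0.2, -1.2, 0.0]
width: 0.701
```

Run:
```python
from h import *
c,im=snap('s25','scene');go([.529,-.389,.0512])
c,im=snap('t25','top')
c,im=snap('w25')
h={}
for n,r,z in(('flange',.08,.067),('knob',.014,.097)):
  print(n,proj(c,[.529,-.389,z]),proj(c,[.529+r,-.389,z]),proj(c,[.529,-.389-r,z]))
```

```text
t 44.15 tcp [ 0.4892 -0.3203  0.2316] shift cm [-6.86  3.96 18.05] tooly [1.    0.    0.001] tilt [ 0.0008 -0.0005] F [-0.1  -0.92 -0.35] w 60.0
flange [365.98143627 284.19832979] [451.32575134 284.11718473] [363.42410694 357.83018   ]
knob [369.61232694 298.24253353] [385.83876742 298.22594536] [369.05332609 312.820543  ]
```

View pics/s25.png

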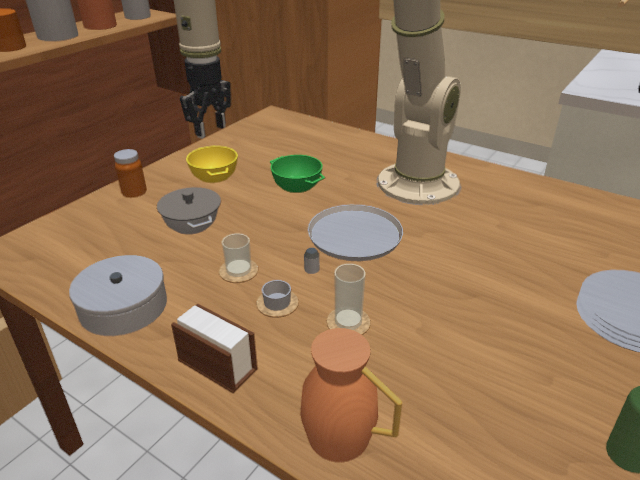

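View pics/t25.png

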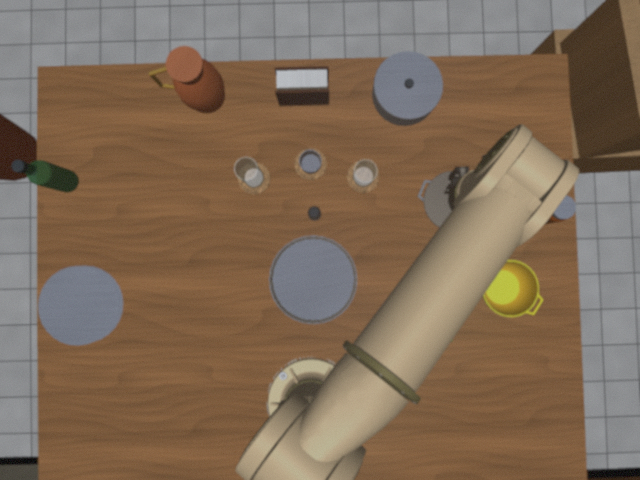

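View pics/w25.png

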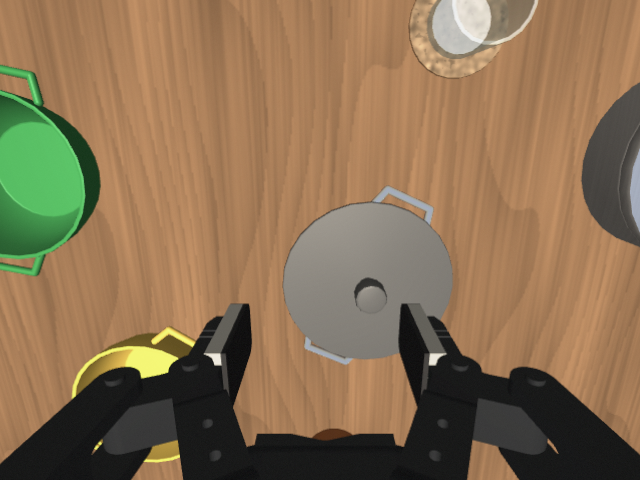

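The lid lies flat, with the knob at (371,299) against a predicted (370,298). Before handing in I check that the thali, shaker and kadai didn't shift.

Run:
```python
from h import *
for f,a,b,boxes in(('scene',"scene0","s25",{'kadai ear/body':(165,212,218,234),'shaker':(300,243,324,276),'thali':(303,203,408,262)}),('top','top0','t25',{'shaker':(303,203,325,224),'thali':(266,233,360,300),'ear+y':(417,176,432,206)})):
  A=cv2.imread(f'pics/{a}.png');B=cv2.imread(f'pics/{b}.png')
  for n,(x0,y0,x1,y1) in boxes.items():
    t=A[y0:y1,x0:x1];r=cv2.matchTemplate(B[y0-6:y1+6,x0-6:x1+6],t,cv2.TM_CCOEFF_NORMED);_,v,_,l=cv2.minMaxLoc(r);print(f,n,l[0]-6,l[1]-6,round(v,3))
c=arm.get_calibration('top')
for n,P,z in(('tall',(.6153,.1415),.13),('kat',(.651,-.0148),.041),('short',(.612,-.159),.085)): print(n,proj(c,[*P,z]).round(1))
```

```text
scene kadai ear/body 0 0 0.835
scene shaker 0 0 0.997
scene thali 0 0 0.998
top shaker 0 0 0.983
top thali 0 0 0.989
top ear+y 0 0 0.841
tall [245.8 167.6]
kat [310. 160.]
short [365.6 169.6]
```

Run:
```python
from station import arm
print(arm.close_job())
```

```text
the job is handed in; nothing more can be done
None
```

The table is set. I moved the katori to the middle coaster, stood the tall tumbler on the left coaster and the short one on the right, then seated the lid knob up on the steel kadai. I handed in at about 44 s, with the gripper clear of everything.

**Last checks:**
- **Placing:** in the wrist images the katori and both tumblers were centred to within about 2 mm. They also stand upright in the final scene view.
- **Lid:** contact came with the TCP at 51.7 mm, against 51.2 mm expected for a seated lid. Afterwards it looked level, with the knob within about 1 px of where it should be.
- **Not moved:** the thali and shaker show no image shift. The kadai shows none either, though its match is weaker (0.84) because the lid now covers part of it.

**What went wrong or disagreed:**
- **First katori grasp missed:** the fingers closed on top of the rim, pressing with about 6 N. The pad ends measured about 27–35 mm behind the TCP, depending on opening, not at the fingertips as stated. I regrasped lower and used that offset for the rest.
- **Camera difference:** the top camera read about 1.5–2 mm short in x compared with the wrist camera. I used the wrist values, except for the kadai, which I located from the top and scene views (about 2 mm apart).

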